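# Dress the cardboard street for the next shot

## Task

Dress the cardboard street for the next shot: seat the water tank in the ring on top of its tower, stand the loose chimney on the factory roof midway between the two glued ones and in line with them, and stand the street lamp 40 mm out from the factory's front wall, centred on the window to the left of the door as you face it. Stand the tree in the middle of the gap between the two houses, and the puppet 80 mm straight in front of the tree on the doors' side (centre to centre). Leave everything upright, and do not shift the paint jar or the roll of tape.

Things in the scene. Friction and masses are not known exactly. Their poses are not given: they have to be found in the camera images.
- chimney: Loose chimney: an upright brown card tube 26 mm in diameter and 70 mm tall on a foot disc 34 mm across and 4 mm thick, with a slightly wider (29 mm) rim over its top 8 mm and a dark mouth. Origin: centre of the foot's underside, z up. It starts standing on the table. The two other chimneys are glued to the factory.
- tank: Loose water tank: a grey upright cylinder 56 mm in diameter. From its flat underside (28 mm across) it widens as a steep cone over the lowest 22 mm; straight sides from 22 to 68 mm height; low conical dark roof (60 mm across) with a small ball, 90 mm tall in all. Origin: centre of the flat underside, z up. It starts standing on the table.
- tree: Model tree: round wooden foot 38 mm across and 6 mm thick, trunk 11 mm thick, leafy dark green crown from 58 to 110 mm height, 46 mm in diameter with near-straight sides from 70 to 96 mm (loose leaf clumps stand out up to 3 mm). Origin: centre of the foot's underside, z up. It starts standing on the table.
- lamp: Model street lamp: heavy dark foot 36 mm across and 6 mm thick, thin dark post 9 mm thick, cream cylindrical lantern 23 mm in diameter from 90 to 116 mm height, under a small dark cap (28 mm across) that ends at 126 mm. Origin: centre of the foot's underside, z up. It starts standing on the table.
- puppet: Puppet: a little man 66 mm tall in a dark coat and hat, with a pale head, on a round steel foot 32 mm across and 4 mm thick. The coat is 25 mm in diameter up to 40 mm height, arms at its sides to 32 mm; head 22 mm in diameter centred 53 mm up. Origin: centre of the foot's underside, z up. Which way it looks does not matter. It starts standing on the table.
- factory: Cardboard factory, fixed: 120 mm (x) by 200 (y) by 100 high, flat roof. Origin: centre of its underside. Front wall (face at x = -60 mm) faces -x, the robot's side within 12 degrees: brown door at y = 0, windows 40 mm wide at y = +61 and -61; facing the door, the +y one is on the left. Two glued roof chimneys, 26 mm thick, at x = 0: 90 mm tall at y = +60, 50 mm tall at y = -60.
- tower: Water tower trestle, fixed: four splayed wooden legs on a 100 mm square card base, carrying a brown funnel-shaped ring (a concave seat of the same steep cone, 72 mm across outside at the top, open through the middle) between 90 and 112 mm height. Origin: centre of the base's underside, z up, on the ring's axis. The tank's conical bottom centres itself in the ring; fully seated its underside is 85 mm above the tower's origin.
- terrace: Two small cardboard houses with rust-brown pitched roofs, one fixed piece. Origin: on the ground, centre of the gap between them. Houses 80 mm deep (x -40 to +40), 70 wide, centred at y = +90 and -90: gap 110 mm wide; ridges 103 mm high, stacks 117. Doors and windows face -x, the robot's side within 12 degrees. A yard wall 30 mm high closes the back of the gap at x = +28 to +40.
- jar: Bystander: closed round paint jar 54 mm in diameter, 60 mm tall, black cap. Origin: centre of its underside. Leave it alone.
- tape: Bystander: roll of cream masking tape lying flat, 80 mm outside and 52 mm inside diameter, 24 mm tall. Origin: centre of its underside. Leave it alone.

How it is judged:
By the outcome, as a careful person would: the job done as asked, in the order asked, and still so for the second after the job is handed in, with the robot touching nothing.
It also fails if it takes over 131 s, if anything falls off the work surface, if the arm or the gripper's body presses on something with over 40 N, if the wrist force passes 120 N, or if a joint passes its speed limit or range.

## Robot

A 7-joint arm with a two-finger parallel gripper is mounted at the origin on the work surface. World frame = base frame: x ahead of the robot, y to its left, z up, the work surface at z = 0. Lengths are in m, angles in rad, forces in N, time in s.
With the tool pointing down it reaches from about 0.425 to 0.875 m from the base axis. Payload 4.7 kg.
Tool frame: the origin (TCP) lies on the centre line of the jaws, within the pads' length; the fingertips stand ahead of it and the grasp point (between the pads) lies 2 mm behind it (nose_length is the z of the fingertips in the tool frame, in m); z points along the fingers, y is the line along which they close (so a half turn about z gives the same grasp; the last joint's range is limited). The gripper opens to 87 mm and grips with 3 to 60 N. Pads are 19 mm wide; open, the fingers measure 117 mm over their backs; the gripper's body (75 mm by 190 mm) begins 51 mm behind the grasp point.
Start: joints at [1.339, 0.321, -0.07, 1.45, 0.023, 1.371, -0.057], TCP at [0.158, -0.63, 0.24] pointing down, gripper open.
Joint ranges: [-2.86, 2.86], [-0.3, 2.09], [-1.38, 1.24], [0.06, 2.45], [-1.56, 4.7], [0.09, 2.05], [-2.69, 2.69]. Speed limits (rad/s): [2.57, 2.57, 3.14, 3.14, 3.14, 3.14, 3.14].

## Interface

Orientations are given as a rotation vector (axis times angle).
In Python, from bench import * gives the robot as it stands.
- The arm moves only by the tool send_rows, never from a script. Its arguments are lists of equal length, an entry for each row: "xyz": the shift along the tool's x, y, z in mm, a list of three; "dr": the turn, a rotation vector about the tool's x, y, z in rad, a list of three. A call has exactly 10 rows; each row is the pose to reach, as a shift and turn from the pose commanded when the call began, along the tool's axes at that moment; what a row does not reach only later rows make up. A row lasts 1/12 s, in which the tool goes at most 41.7 mm and 7.16 degrees, less where a joint would pass 70% of its speed; a pose out of reach is approached as far as the arm can. A call with a gripper value outside its range is refused whole. "jaw" is the finger opening in mm, from 0 to 87, set as the call begins (left out, the last holds). The fingers move at their own pace and stop on an object; "grip_force" is the grip in N (left out, the last holds). Time passes only in rows, so rows that repeat a pose let the fingers close, or fill a call up. It gives the time, the measured TCP pose, the force, the opening and the grip force at its end, in the units of the state.
- get_state(): the state, without advancing time (a new reading comes with each control period).
- get_image(name): name is "side" or "top"; returns the picture (400x640x3 uint8, red, green, blue); there is no depth.
- calibration(name): a dict with "vfov" (degrees; the focal length in pixels is half the picture's height over the tangent of half this angle, whatever the lens; pixels are square), "cx", "cy" (the principal point, pixels), "k1" (the pictures are not rectified: a ray, as slopes to the right and down, at radius r is drawn at 1 + k1 r^2 times it, then the intrinsics apply), "rvec" (rotation vector, rad) and "tvec" (3), from world to camera coordinates, as OpenCV has them. Camera axes: x right, y down, z forward; pixel columns grow to the right and rows downward; lengths in m; the calibration is good to about 2 mm. A picture is of the moment at which its call begins. calibration takes no time and is no camera call.
- close_job(): hands the job in; it is judged then, once.
The state is a dict: "time": time; "joint_positions": joint angles; "qd": joint speeds; "joint_torque": joint torques, N m; "position": TCP position; "tool_rot": TCP orientation; "ft_force": force on the tool from outside, world axes, zero at the start; "torque": the same for the moment, N m; "grip_width": opening from 0.0 (shut) to 1.0 (fully open); "grip_force": force on a finger pad.
Only numpy, scipy, OpenCV 4.12 (cv2) and the standard library are available. Lean on these libraries where they do the work, as an engineer would, in place of code of your own. Each camera call takes 0.05 s, during which the arm holds its last target. There are 200 camera calls.

## Working session

There is one attempt and no reset: what is moved stays moved. The work goes in short steps, Python scripts to look and compute and a tool call to move; the robot and the scene stay as the last step left them, time stands still between calls to the robot, and variables do not carry over. Pictures are saved under pics/ and viewed, at most 14 in all, crops included, and the job is handed in when it is done.

Besides the shell and the picture viewer there is one more tool, called after "Call:" as name(argument=value, ...) on one line, values as JSON. send_rows: Moves the arm, as the interface text tells. Its arguments: {"type":"object","properties":{"xyz":{"type":"array"},"dr":{"type":"array"},"jaw":{"type":"number"},"grip_force":{"type":"number"}},"required":["xyz","dr"]}

```bash
ls; mkdir -p pics; python3 - <<'E'
from bench import *
import cv2,numpy as np
for n in("top","side"):
    cv2.imwrite(f"pics/{n}0.png",get_image(n)[:,:,::-1]); print(n,calibration(n))
print(get_state())
import bench;print([x for x in dir(bench) if x[0]!='_'])
E
```

```text
pics
top {'vfov': 51.5053032700734, 'cx': 318.6609777800926, 'cy': 196.56518593796503, 'k1': -0.029693232036501014, 'rvec': array([ 2.13205449, -2.16661829,  0.15016571]), 'tvec': array([0.02870565, 0.48338116, 1.10171839])}
side {'vfov': 44.08714289704281, 'cx': 324.82173729673394, 'cy': 196.09449273715987, 'k1': -0.08244593004788091, 'rvec': array([ 0.32661958, -2.64378946,  1.48023474]), 'tvec': array([0.47302549, 0.09684964, 1.38048347])}
{'time': 0.1, 'joint_positions': array([ 1.33909191,  0.32174348, -0.07009301,  1.45154186,  0.0226263 ,
        1.37080336, -0.05687027]), 'qd': array([-1.25133589e-03, -1.62102440e-03, -1.34647922e-03, -2.84821404e-03,
       -6.90479623e-05, -2.21706860e-03,  4.01880974e-04]), 'joint_torque': array([-2.09944765e-04, -4.92569840e+01, -4.05855132e-01, -3.13401318e+01,
       -6.41035382e-02,  3.93830391e-02,  7.17072635e-05]), 'position': array([ 0.15800689, -0.63002571,  0.23858004]), 'tool_rot': array([-3.11621665e+00, -3.85041421e-01,  5.09156166e-04]), 'ft_force': array([ 0.17317176, -0.7727169 , -0.6304231 ]), 'torque': array([0.04018436, 0.04318348, 0.01023062]), 'grip_force': 0.0, 'grip_width': 1.0011199532350665}
['MotionError', 'calibration', 'close_job', 'get_image', 'get_state', 'nose_length']
```

View pics/top0.png

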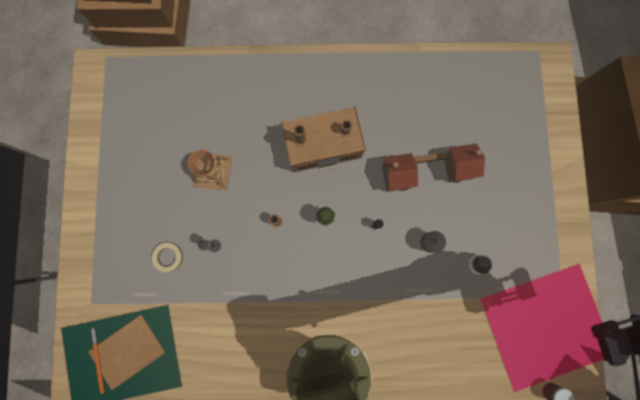

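View pics/side0.png

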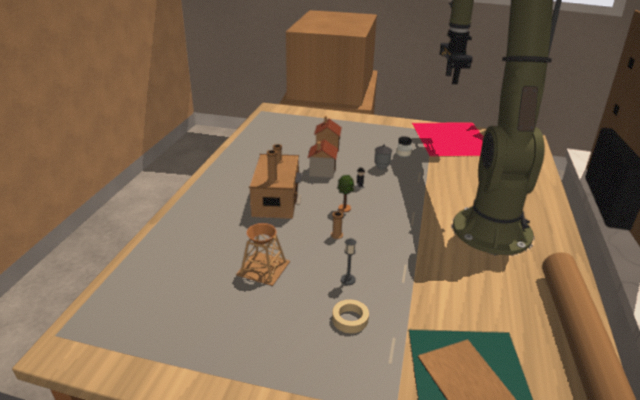

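The top view has +x up and +y left: tower (205,168), factory (323,138), terrace (435,167), tape (167,257), lamp (210,245), chimney (276,220), tree (326,215), puppet (377,224), tank (432,241) and jar (482,264). I'll enlarge both views to get exact pixels.

```bash
python3 - <<'E'
import cv2
a=cv2.imread("pics/top0.png");b=cv2.imread("pics/side0.png")
def crop(im,x0,y0,x1,y1,s,fn):
    c=cv2.resize(im[y0:y1,x0:x1],None,fx=s,fy=s,interpolation=cv2.INTER_CUBIC)
    c=cv2.convertScaleAbs(c,alpha=1.7,beta=10)
    for x in range((x0+9)//10*10,x1,10):
        cv2.line(c,(int((x-x0)*s),0),(int((x-x0)*s),6 if x%50 else 14),(0,255,255),1)
        if x%50==0: cv2.putText(c,str(x),(int((x-x0)*s)+2,12),0,.4,(0,255,255))
    for y in range((y0+9)//10*10,y1,10):
        cv2.line(c,(0,int((y-y0)*s)),(6 if y%50 else 14,int((y-y0)*s)),(0,255,255),1)
        if y%50==0: cv2.putText(c,str(y),(14,int((y-y0)*s)+4),0,.4,(0,255,255))
    cv2.imwrite(fn,c)
crop(a,140,95,500,280,2.2,"pics/t1.png")
crop(b,220,105,430,345,2.45,"pics/s1.png")
E
```

```text
(no output)
```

View pics/t1.png

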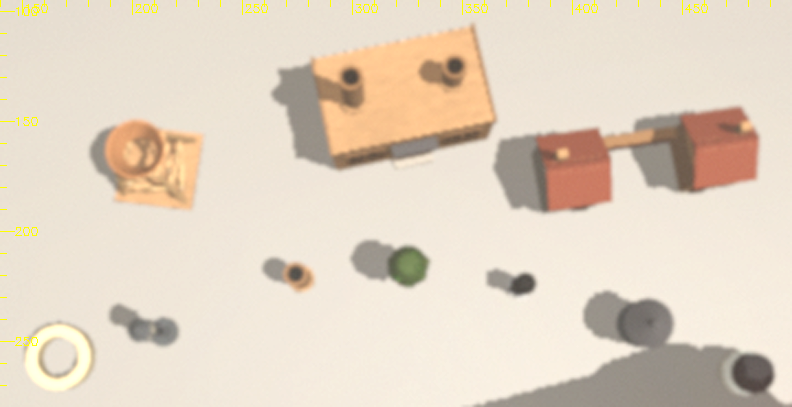

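View pics/s1.png

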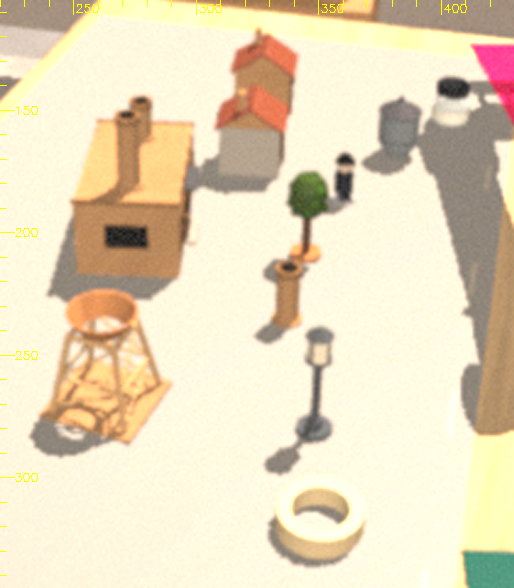

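The crops show everything clearly. I'll fit the poses from these keypoints in both views and overlay the models to check.

```bash
cat > h.py <<'E'
import numpy as np,cv2
from bench import *
from scipy.optimize import least_squares
C={n:calibration(n) for n in("top","side")}
def proj(n,P):
    c=C[n];R=cv2.Rodrigues(c["rvec"])[0];f=200/np.tan(np.radians(c["vfov"]/2))
    q=np.atleast_2d(P)@R.T+c["tvec"];s=q[:,:2]/q[:,2:]
    s=s*(1+c["k1"]*(s**2).sum(1,keepdims=True))
    return s*f+[c["cx"],c["cy"]]
def T(p,P):
    P=np.atleast_2d(np.array(P,float))/1000;c,s=np.cos(p[2]),np.sin(p[2])
    return np.c_[p[0]+c*P[:,0]-s*P[:,1],p[1]+s*P[:,0]+c*P[:,1],P[:,2]]
def t(x,y):return (140+x/2.2,95+y/2.2)
def s(x,y):return (220+x/2.45,105+y/2.45)
def fit(kt,ks,yaw=True,x0=(.6,0,0)):
    def r(p):
        p=p if yaw else [p[0],p[1],0]
        o=[]
        for n,k in(("top",kt),("side",ks)):
            if k:o.append((proj(n,T(p,[a for a,_ in k]))-np.array([b for _,b in k])).ravel())
        return np.concatenate(o)
    m=least_squares(r,x0 if yaw else x0[:2],loss="soft_l1")
    return m.x,r(m.x).reshape(-1,2)
E
cat > fit1.py <<'E'
from h import *
F=lambda x,y,z:(x,y,z)
obs={
"factory":([((-60,100,100),t(337,157)),((-60,-100,100),t(495,121)),((60,-100,100),t(473,25)),((60,100,100),t(312,60)),((0,60,190),t(350,75)),((0,-60,150),t(455,65))],
 [((60,100,100),s(73,201)),((-60,100,100),s(184,204)),((60,-100,100),s(97,122)),((-60,-100,100),s(193,123)),((60,100,0),s(77,274)),((-60,100,0),s(178,277)),((0,60,190),s(127,117)),((0,-60,150),s(141,102))]),
"tower":([((0,0,112),t(134.5,148.5))],[((0,0,112),s(101,306))]),
"terrace":([((-40,55,0),t(611,207)),((-40,-55,0),t(693,190)),((0,55,103),t(605,160)),((0,125,103),t(540,168)),((34,55,30),t(607,142)),((34,-55,30),t(680,133))],[((40,125,0),s(221,174)),((-40,125,0),s(277,179))]),
"tank":([((0,0,68),t(645,323)),((0,0,90),t(650,321))],[((0,0,0),s(399,155)),((0,0,90),s(402,98))]),
"tree":([((0,0,85),t(408,266))],[((0,0,3),s(305,253)),((0,0,84),s(309,194))]),
"puppet":([((0,0,63),t(524,283))],[((0,0,2),s(344,198)),((0,0,66),s(345,155))]),
"chimney":([((0,0,70),t(295,273))],[((0,0,70),s(290,267)),((0,0,2),s(287,320))]),
"lamp":([((0,0,124),t(140,330)),((0,0,3),t(165,331))],[((0,0,124),s(320,332)),((0,0,3),s(314,429))]),
"jar":([((0,0,60),t(754,373))],[((0,0,60),s(453,85))]),
"tape":([((0,0,24),t(58,357))],[((0,0,24),s(320,507))])}
P={}
for n,(a,b) in obs.items():
    p,r=fit(a,b,len(a)+len(b)>4);P[n]=p
    print(n,p.round(4),r.round(1).tolist())
import json;json.dump({k:list(v) for k,v in P.items()},open("P.json","w"))
E
python3 fit1.py; python3 -c "from h import *;print(nose_length)"
```

```text
factory [0.6359 0.0054 0.2068] [[-1.8, -0.6], [0.9, -0.7], [0.2, 0.1], [-0.1, 0.2], [0.7, 1.4], [0.3, 0.5], [-0.2, 0.3], [-2.0, 0.5], [0.1, -0.3], [-0.4, 0.5], [0.2, 0.6], [0.8, 0.8], [0.1, -0.6], [-0.4, -0.5]]
tower [0.5666 0.3213] [[0.8, -0.0], [-0.1, 2.3]]
terrace [ 0.5549 -0.2965  0.1442] [[-4.3, -0.7], [-3.7, 1.0], [4.4, -0.6], [7.5, 0.0], [-5.2, 1.3], [0.2, -0.7], [-0.3, -0.7], [1.1, -1.2]]
tank [ 0.3539 -0.2774] [[0.1, 0.2], [0.1, 0.8], [-1.3, 0.4], [-0.3, -0.2]]
tree [0.4256 0.0033] [[0.3, 0.0], [0.1, 0.2], [-0.3, 0.5]]
puppet [ 0.4045 -0.1365] [[0.5, 0.1], [-0.6, 0.6], [0.2, 0.5]]
chimney [0.4193 0.1386] [[0.2, 0.5], [-0.4, 0.6], [-0.1, -0.3]]
lamp [0.3548 0.3106] [[-0.7, -0.2], [0.0, 0.3], [0.1, -0.9], [-0.0, -0.2]]
jar [ 0.2928 -0.4069] [[-0.1, -0.0], [0.1, -0.5]]
tape [0.3255 0.4368] [[0.4, -0.1], [0.1, 0.4]]
0.017
```

```bash
cat > ov.py <<'E'
from h import *
import json
P={k:np.array(v) for k,v in json.load(open("P.json")).items()}
# terrace with overhang unknowns
TK=[((1,1,1),t(537,137)),((1,1,-1),t(598,129)),((-1,1,-1),t(611,203)),((-1,1,1),t(545,211)),((1,-1,1),t(682,113)),((1,-1,-1),t(742,108)),((-1,-1,-1),t(757,176)),((-1,-1,1),t(693,190))]
def r(v):
    o=[]
    for (a,b,c),m in TK:
        o.append(proj("top",T(v[:3],(a*(40+v[3]),b*90+c*(35+v[4]),v[5])))[0]-m)
    o.append(proj("side",T(v[:3],(40,125,0)))[0]-s(221,174));o.append(proj("side",T(v[:3],(-40,125,0)))[0]-s(277,179))
    o.append(proj("top",T(v[:3],(34,55,30)))[0]-t(605,142));
    return np.array(o).ravel()
m=least_squares(r,[.55,-.3,.14,4,3,65],loss="soft_l1");print(m.x.round(3),r(m.x).reshape(-1,2).round(1).tolist())
P["terrace"]=m.x[:3];json.dump({k:list(v) for k,v in P.items()},open("P.json","w"))
ims={n:cv2.resize(cv2.convertScaleAbs(cv2.imread(f"pics/{n}0.png"),alpha=1.5),None,fx=4,fy=4,interpolation=cv2.INTER_CUBIC) for n in C}
def line(p,pts,col,cl=True):
    for n in C:
        q=((proj(n,T(p,pts))+.5)*4-.5)
        cv2.polylines(ims[n],[q.round().astype(int)],cl,col,1)
def circ(p,d,z,col):
    a=np.linspace(0,2*np.pi,40);line(list(p[:2])+[0],np.c_[d/2*np.cos(a),d/2*np.sin(a),0*a+z],col)
def box(p,x0,x1,y0,y1,z0,z1,col):
    for z in(z0,z1):line(p,[(x0,y0,z),(x1,y0,z),(x1,y1,z),(x0,y1,z)],col)
    for x in(x0,x1):
        for y in(y0,y1):line(p,[(x,y,z0),(x,y,z1)],col)
R=(0,0,255);B=(255,0,0);G=(0,255,0)
f=P["factory"];box(f,-60,60,-100,100,0,100,B)
for y,z in((60,190),(-60,150)):
    q=T(f,(0,y,0))[0];circ(q,26,z,G);circ(q,26,100,G)
circ(P["tower"],72,112,R);circ(P["tower"],28,85,R)
te=P["terrace"]
for y in(90,-90):box(te,-40,40,y-35,y+35,0,60,B);line(te,[(0,y-35,103),(0,y+35,103)],G)
box(te,28,40,-55,55,0,30,G)
for n,cs in {"tank":[(60,68),(56,22),(28,0)],"tree":[(38,0),(46,70),(46,96)],"puppet":[(32,0),(25,40)],"chimney":[(34,0),(29,70)],"lamp":[(36,0),(23,90),(28,118)],"jar":[(54,0),(54,60)],"tape":[(80,0),(80,24),(52,24)]}.items():
    for d,z in cs:circ(P[n],d,z,R)
cv2.imwrite("pics/ot.png",cv2.resize(ims["top"][360:1120,600:2000],(798,433),interpolation=cv2.INTER_AREA))
cv2.imwrite("pics/os.png",cv2.resize(ims["side"][420:1380,900:1720],(512,600),interpolation=cv2.INTER_AREA))
E
python3 ov.py
```

```text
[ 0.556 -0.292  0.133  6.326  4.137 61.293] [[-0.1, 0.1], [0.5, -0.4], [0.8, -0.8], [2.1, -0.1], [-1.1, 1.5], [-0.4, -0.3], [-0.3, 1.8], [0.5, -0.4], [-1.3, -0.1], [0.1, -0.5], [-5.9, 0.9]]
```

View pics/ot.png

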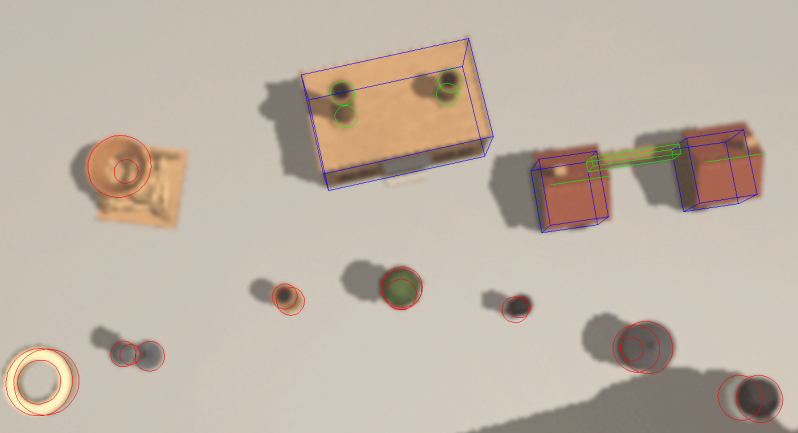

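View pics/os.png

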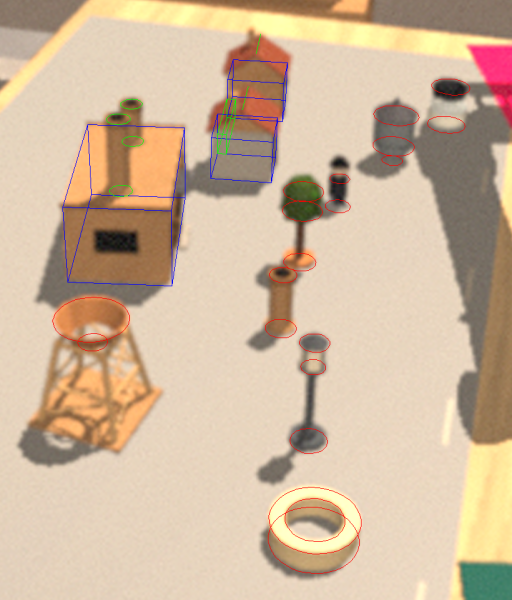

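The overlays match well in both views; only the terrace needs tightening. I'll refine it against the red roof mask and write a move planner.

```bash
cat > ter.py <<'E'
from h import *
import json
P=json.load(open("P.json"))
im=cv2.imread("pics/top0.png").astype(float);red=np.clip((im[:,:,2]-im[:,:,1]-22)/14,0,1)
X0,Y0,X1,Y1=375,135,495,200
m=red[Y0:Y1,X0:X1]
for f in(f"pics/_m.png",):cv2.imwrite(f,m*255)
def ren(v):
    o=np.zeros(((Y1-Y0)*8,(X1-X0)*8),np.uint8)
    for b in(90,-90):
        pts=[(a*(40+v[3]),b+c*(35+v[4]),v[5]) for a in(1,-1) for c in(1,-1)]+[(0,b+c*(35+v[4]),103) for c in(1,-1)]
        q=(proj("top",T(v[:3],pts))-[X0,Y0]+.5)*8*16
        cv2.fillConvexPoly(o,cv2.convexHull(q.round().astype(np.int32)),255,shift=4)
    return cv2.resize(o,None,fx=1/8,fy=1/8,interpolation=cv2.INTER_AREA)/255
from scipy.optimize import minimize
c=lambda u:((ren(u*S)-m)**2).sum()+((u[5]*S[5]-61)/20)**2
S=np.array([.01,.01,.1,3,3,10])
v0=np.array([.556,-.292,.133,6,4,61])
for k in range(3):
    sx=np.vstack([v0/S]+[v0/S+d for d in np.eye(6)*.7])
    r=minimize(c,v0/S,method="Nelder-Mead",options=dict(initial_simplex=sx,maxiter=1500));v0=r.x*S
print(v0.round(4),r.fun,m.sum());P["terrace"]=list(v0[:3])
json.dump(P,open("P.json","w"))
f,te=P["factory"],P["terrace"]
G={"tank":P["tower"][:2],"chim":T(f,(0,0,100))[0][:2],"lamp":T(f,(-100,61,0))[0][:2],"tree":T(te,(0,0,0))[0][:2],"pup":T(te,(-80,0,0))[0][:2]}
print({k:np.round(v,4).tolist() for k,v in G.items()})
E
python3 ter.py
cat > plan.py <<'E'
import sys,json,numpy as np
from scipy.spatial.transform import Rotation as Ro
from bench import get_state
# args: x,y,z,az(closing) waypoints; z = grasp-point height (mm in, m internally); one call each
s=get_state();p=s["position"].copy();R=Ro.from_rotvec(s["tool_rot"])
print("t",round(s["time"],2),"gp",(p+R.apply([0,0,-.002])).round(4),"F",s["ft_force"].round(1),"w",round(s["grip_width"]*87,1),"gf",round(float(s["grip_force"]),1),"q7",s["joint_positions"][6].round(2))
for w in sys.argv[1:]:
    x,y,z,a=map(float,w.split(","));tgt=np.array([x,y,z-2])/1000
    Rt=Ro.from_matrix(np.array([[-np.sin(a),np.cos(a),0],[np.cos(a),np.sin(a),0],[0,0,-1]]).T)
    d=R.inv().apply(tgt-p)*1000;v=(R.inv()*Rt).as_rotvec()
    fr=(1-np.cos(np.pi*np.arange(1,11)/10))/2
    X=[[round(float(c)*2)/2 for c in d*f] for f in fr];D=[[round(float(c),3) for c in v*f] for f in fr]
    print(json.dumps(X),"\n ",json.dumps(D),"max",round(float(np.linalg.norm(d)*.157),1),"mm",round(float(np.degrees(np.linalg.norm(v))*.157),1),"deg")
    p=p+R.apply(np.array(X[-1])/1000);R=R*Ro.from_rotvec(D[-1])
E
python3 plan.py 250,-450,200,-0.6 354,-277,150,0.0 354,-277,48,0.0
```

```text
[ 0.5544 -0.2887  0.1348  4.9328  0.7908 72.5219] 136.48286580316812 1846.5
{'tank': [0.5666, 0.3213], 'chim': [0.6359, 0.0054], 'lamp': [0.5255, 0.0445], 'tree': [0.5544, -0.2887], 'pup': [0.4752, -0.2995]}
t 0.1 gp [ 0.158  -0.63    0.2406] F [ 0.2 -0.8 -0.6] w 87.1 gf 0.0 q7 -0.06
[[3.5, -3.5, 1.0], [12.5, -14.5, 4.0], [27.5, -31.5, 8.5], [46.0, -52.5, 14.0], [66.5, -76.0, 20.5], [87.0, -99.5, 26.5], [105.5, -121.0, 32.5], [120.5, -137.5, 37.0], [130.0, -148.5, 40.0], [133.0, -152.0, 41.0]] 
  [[-0.0, -0.0, -0.018], [-0.0, -0.0, -0.069], [-0.0, -0.0, -0.149], [-0.001, -0.0, -0.25], [-0.001, -0.0, -0.362], [-0.001, -0.0, -0.474], [-0.001, -0.0, -0.576], [-0.002, -0.0, -0.656], [-0.002, -0.0, -0.707], [-0.002, -0.001, -0.725]] max 32.4 mm 6.5 deg
[[5.0, -0.5, 1.0], [19.5, -1.0, 4.5], [41.5, -2.5, 10.0], [69.5, -4.0, 17.0], [101.0, -6.0, 25.0], [132.0, -8.0, 32.5], [160.0, -9.5, 39.5], [182.5, -11.0, 45.0], [196.5, -11.5, 48.5], [201.5, -12.0, 49.5]] 
  [[-0.0, 0.0, -0.015], [-0.0, 0.0, -0.057], [-0.0, 0.0, -0.124], [-0.0, 0.0, -0.207], [-0.0, 0.0, -0.3], [-0.0, 0.0, -0.393], [-0.0, 0.0, -0.476], [-0.0, 0.001, -0.543], [-0.0, 0.001, -0.585], [-0.0, 0.001, -0.6]] max 32.7 mm 5.4 deg
[[0.0, 0.0, 2.5], [0.0, 0.0, 10.0], [0.0, 0.0, 21.0], [0.0, 0.0, 35.5], [0.0, 0.0, 51.0], [0.0, 0.0, 67.0], [0.0, 0.0, 81.0], [0.0, 0.0, 92.5], [0.0, 0.0, 99.5], [0.0, 0.0, 102.0]] 
  [[0.0, -0.0, 0.0], [0.0, -0.0, 0.0], [0.0, -0.0, 0.0], [0.0, -0.0, 0.0], [0.0, -0.0, 0.0], [0.0, -0.0, 0.0], [0.0, -0.0, 0.0], [0.0, -0.0, 0.0], [0.0, -0.0, 0.0], [0.0, -0.0, 0.0]] max 16.0 mm 0.0 deg[ WARN:0@0.745] global loadsave.cpp:1063 imwrite_ Unsupported depth image for selected encoder is fallbacked to CV_8U.
```

Call:
send_rows(xyz=[[4,-4,1],[12,-14,4],[27,-31,8],[46,-52,14],[66,-76,20],[87,-99,26],[105,-121,32],[120,-137,37],[130,-148,40],[133,-152,41]], dr=[[0,0,-0.018],[0,0,-0.069],[0,0,-0.149],[0,0,-0.25],[0,0,-0.362],[0,0,-0.474],[0,0,-0.576],[0,0,-0.656],[0,0,-0.707],[0,0,-0.725]], jaw=87, grip_force=15)

```text
time: 0.93
position: [0.2519, -0.4475, 0.1979]
tool_rot: [-2.772, -1.474, -0.001]
ft_force: [0.2, 0.4, 0.1]
grip_width: 0.999
grip_force: 0.0
```

Call:
send_rows(xyz=[[5,0,1],[19,-1,4],[41,-2,10],[69,-4,17],[101,-6,25],[132,-8,32],[160,-9,39],[182,-11,45],[196,-11,48],[201,-12,49]], dr=[[0,0,-0.015],[0,0,-0.057],[0,0,-0.124],[0,0,-0.207],[0,0,-0.3],[0,0,-0.393],[0,0,-0.476],[0,0,-0.543],[0,0,-0.585],[0,0,-0.6]])

```text
time: 1.77
position: [0.3548, -0.2763, 0.1492]
tool_rot: [-2.216, -2.226, -0.0]
ft_force: [-0.2, 0.6, -0.2]
grip_width: 0.999
grip_force: 0.0
```

```bash
python3 plan.py 354,-277,49,0.0
```

```text
t 1.77 gp [ 0.3548 -0.2763  0.1512] F [-0.2  0.6 -0.2] w 86.9 gf 0.0 q7 0.62
[[0.0, 0.0, 2.5], [0.0, 0.0, 10.0], [0.0, 0.0, 21.0], [-0.5, -0.5, 35.5], [-0.5, -0.5, 51.0], [-0.5, -0.5, 67.0], [-0.5, -0.5, 81.0], [-0.5, -0.5, 92.5], [-0.5, -1.0, 99.5], [-0.5, -1.0, 102.0]] 
  [[-0.0, -0.0, 0.0], [-0.0, -0.0, 0.0], [-0.0, -0.0, 0.001], [-0.0, -0.0, 0.002], [-0.0, -0.0, 0.002], [-0.0, -0.0, 0.003], [-0.0, -0.0, 0.004], [-0.0, -0.0, 0.004], [-0.0, -0.0, 0.005], [-0.0, -0.0, 0.005]] max 16.0 mm 0.0 deg
```

Call:
send_rows(xyz=[[0,0,3],[0,0,10],[0,0,21],[-0.5,-0.5,35],[-0.5,-0.5,51],[-0.5,-0.5,67],[-0.5,-0.5,81],[-0.5,-1,93],[-0.5,-1,100],[-0.5,-1,103]], dr=[[0,0,0],[0,0,0],[0,0,0],[0,0,0],[0,0,0],[0,0,0],[0,0,0],[0,0,0],[0,0,0],[0,0,0.005]])

```text
time: 2.6
position: [0.3513, -0.2786, 0.0448]
tool_rot: [-2.228, -2.211, 0.0]
ft_force: [0.2, 0.3, 0.4]
grip_width: 0.998
grip_force: 0.0
```

Call:
send_rows(xyz=[[0,0,0],[0,0,0],[0,0,0],[0,0,0],[0,0,0],[0,0,0],[0,0,0],[0,0,0],[0,0,0],[0,0,0]], dr=[[0,0,0],[0,0,0],[0,0,0],[0,0,0],[0,0,0],[0,0,0],[0,0,0],[0,0,0],[0,0,0],[0,0,0]], jaw=40, grip_force=15)

```text
time: 3.43
position: [0.3531, -0.2788, 0.047]
tool_rot: [2.226, 2.215, -0.0]
ft_force: [-0.2, 0.7, 3.7]
grip_width: 0.635
grip_force: 15.0
```

```bash
python3 plan.py 370,-277,200,0.0 445,-80,205,0.1 510,110,205,0.3 567,321,205,0.4 | tee /dev/null
```

```text
t 3.43 gp [ 0.3531 -0.2788  0.049 ] F [-0.2  0.7  3.7] w 55.3 gf 15.0 q7 0.55
[[0.0, 0.5, -3.5], [0.0, 1.5, -14.5], [0.5, 3.5, -31.0], [0.5, 6.0, -52.0], [1.0, 8.5, -75.5], [1.0, 11.0, -99.0], [1.5, 13.5, -120.0], [1.5, 15.5, -136.5], [1.5, 16.5, -147.5], [2.0, 17.0, -151.0]] 
  [[0.0, 0.0, -0.0], [0.0, 0.0, -0.0], [0.0, 0.0, -0.001], [0.0, 0.0, -0.002], [0.0, 0.0, -0.002], [0.0, 0.0, -0.003], [0.0, 0.001, -0.004], [0.001, 0.001, -0.004], [0.001, 0.001, -0.005], [0.001, 0.001, -0.005]] max 23.9 mm 0.0 deg
[[5.0, 2.0, 0.0], [19.0, 7.0, -0.5], [40.5, 15.5, -1.0], [68.0, 26.0, -1.5], [98.5, 37.5, -2.5], [129.0, 49.0, -3.5], [156.0, 59.5, -4.0], [178.0, 68.0, -4.5], [192.0, 73.0, -5.0], [197.0, 75.0, -5.0]] 
  [[-0.0, -0.0, -0.002], [-0.0, -0.0, -0.01], [-0.0, -0.0, -0.021], [-0.0, -0.0, -0.035], [-0.0, -0.0, -0.05], [-0.0, -0.0, -0.065], [-0.0, -0.0, -0.079], [-0.0, -0.0, -0.09], [-0.0, -0.0, -0.098], [-0.0, -0.0, -0.1]] max 33.1 mm 0.9 deg
[[4.5, 2.0, 0.0], [17.5, 8.0, 0.0], [37.5, 17.0, 0.0], [63.0, 29.0, 0.0], [91.0, 42.0, 0.0], [119.5, 54.5, 0.0], [145.0, 66.5, 0.0], [165.0, 75.5, 0.0], [178.0, 81.5, 0.0], [182.5, 83.5, 0.0]] 
  [[-0.0, -0.0, -0.005], [-0.0, -0.0, -0.019], [-0.0, -0.0, -0.041], [-0.0, -0.0, -0.069], [-0.0, -0.0, -0.1], [-0.0, -0.0, -0.131], [-0.0, -0.0, -0.159], [-0.0, -0.0, -0.181], [-0.0, -0.0, -0.195], [-0.0, -0.0, -0.2]] max 31.5 mm 1.8 deg
[[4.5, 3.0, 0.0], [17.5, 11.0, 0.0], [38.0, 24.0, 0.0], [64.0, 40.5, 0.0], [92.5, 58.5, 0.0], [121.0, 76.5, 0.0], [146.5, 93.0, 0.0], [167.0, 105.5, 0.0], [180.0, 114.0, 0.0], [184.5, 117.0, 0.0]] 
  [[-0.0, -0.0, -0.002], [-0.0, -0.0, -0.01], [-0.0, -0.0, -0.021], [-0.0, -0.0, -0.035], [-0.0, -0.0, -0.05], [-0.0, -0.0, -0.065], [-0.0, -0.0, -0.079], [-0.0, -0.0, -0.09], [-0.0, -0.0, -0.098], [-0.0, -0.0, -0.1]] max 34.3 mm 0.9 deg
```

Call:
send_rows(xyz=[[0,0,-4],[0,1,-14],[0,3,-31],[0,6,-52],[1,8,-75],[1,11,-99],[1,13,-120],[1,15,-136],[2,16,-147],[2,17,-151]], dr=[[0,0,0],[0,0,0],[0,0,0],[0,0,0],[0,0,0],[0,0,0],[0,0,0],[0,0,0],[0,0,0],[0,0,-0.005]], grip_force=20)

```text
time: 4.27
position: [0.3705, -0.2768, 0.1996]
tool_rot: [2.219, 2.22, -0.0]
ft_force: [0.9, 0.6, -0.4]
grip_width: 0.637
grip_force: 20.0
```

Call:
send_rows(xyz=[[5,2,0],[19,7,0],[40,15,-1],[68,26,-1],[98,37,-2],[129,49,-3],[156,59,-4],[178,68,-4],[192,73,-5],[197,75,-5]], dr=[[0,0,-0.002],[0,0,-0.01],[0,0,-0.021],[0,0,-0.035],[0,0,-0.05],[0,0,-0.065],[0,0,-0.079],[0,0,-0.09],[0,0,-0.098],[0,0,-0.1]])

```text
time: 5.1
position: [0.4446, -0.0751, 0.2015]
tool_rot: [-2.099, -2.334, -0.0]
ft_force: [-0.9, -1.0, -1.2]
grip_width: 0.634
grip_force: 20.0
```

Call:
send_rows(xyz=[[4,2,0],[17,8,0],[37,17,0],[63,29,0],[91,42,0],[119,54,0],[145,66,0],[165,75,0],[178,81,0],[182,83,0]], dr=[[0,0,-0.005],[0,0,-0.019],[0,0,-0.041],[0,0,-0.069],[0,0,-0.1],[0,0,-0.131],[0,0,-0.159],[0,0,-0.181],[0,0,-0.195],[0,0,-0.2]])

```text
time: 5.93
position: [0.5091, 0.1127, 0.2022]
tool_rot: [-1.859, -2.53, -0.002]
ft_force: [0.3, 0.0, -0.9]
grip_width: 0.632
grip_force: 20.0
```

Call:
send_rows(xyz=[[4,3,0],[17,11,0],[38,24,0],[64,40,0],[92,58,0],[121,76,0],[146,93,0],[167,105,0],[180,114,0],[184,117,0]], dr=[[0,0,-0.002],[0,0,-0.01],[0,0,-0.021],[0,0,-0.035],[0,0,-0.05],[0,0,-0.065],[0,0,-0.079],[0,0,-0.09],[0,0,-0.098],[0,0,-0.1]])

```text
time: 6.77
position: [0.5664, 0.3218, 0.2017]
tool_rot: [-1.733, -2.618, 0.0]
ft_force: [-0.2, 0.0, -0.0]
grip_width: 0.634
grip_force: 20.0
```

```bash
python3 plan.py 567,321,150,0.4 567,321,136,.4
```

```text
t 6.77 gp [0.5664 0.3218 0.2037] F [-0.2  0.  -0. ] w 55.1 gf 20.0 q7 -0.43
[[0.0, 0.0, 1.5], [0.0, 0.0, 5.0], [0.0, 0.0, 11.0], [-0.5, 0.0, 18.5], [-0.5, 0.0, 27.0], [-0.5, 0.0, 35.0], [-1.0, 0.5, 42.5], [-1.0, 0.5, 48.5], [-1.0, 0.5, 52.5], [-1.0, 0.5, 53.5]] 
  [[-0.0, -0.0, 0.0], [-0.0, -0.0, 0.0], [-0.0, -0.0, 0.0], [-0.0, -0.0, 0.0], [-0.001, -0.001, 0.001], [-0.001, -0.001, 0.001], [-0.001, -0.001, 0.001], [-0.001, -0.001, 0.001], [-0.001, -0.001, 0.001], [-0.001, -0.001, 0.001]] max 8.4 mm 0.0 deg
[[0.0, 0.0, 0.5], [0.0, 0.0, 1.5], [0.0, 0.0, 3.0], [0.0, 0.0, 5.0], [0.0, 0.0, 7.0], [0.0, 0.0, 9.5], [0.0, 0.0, 11.0], [0.0, 0.0, 13.0], [0.0, 0.0, 14.0], [0.0, 0.0, 14.0]] 
  [[-0.0, -0.0, 0.0], [-0.0, -0.0, 0.0], [-0.0, -0.0, 0.0], [-0.0, -0.0, 0.0], [-0.0, -0.0, 0.0], [-0.0, -0.0, 0.0], [-0.0, -0.0, 0.0], [-0.0, -0.0, 0.0], [-0.0, -0.0, 0.0], [-0.0, -0.0, 0.0]] max 2.2 mm 0.0 deg
```

Call:
send_rows(xyz=[[0,0,2],[0,0,5],[0,0,11],[-0.5,0,18],[-0.5,0,27],[-0.5,0,35],[-1,0.5,42],[-1,0.5,48],[-1,0.5,52],[-1,0.5,53]], dr=[[0,0,0],[0,0,0],[0,0,0],[0,0,0],[0,0,0],[0,0,0],[0,0,0],[0,0,0],[0,0,0],[0,0,0]])

```text
time: 7.6
position: [0.567, 0.3191, 0.1484]
tool_rot: [-1.735, -2.618, 0.002]
ft_force: [0.4, -0.4, -1.5]
grip_width: 0.636
grip_force: 20.0
```

```bash
cat > look.py <<'E'
import sys
from h import *
# look.py name tx0,ty0,w,h  sx0,sy0,w,h   -> side-by-side crops
def L(name,a,b,k=4):
    o=[]
    for n,(x,y,w,h) in(("top",a),("side",b)):
        im=get_image(n)[:,:,::-1].copy();cv2.imwrite(f"pics/{name}_{n}.png",im)
        c=cv2.convertScaleAbs(cv2.resize(im[y:y+h,x:x+w],None,fx=k,fy=k,interpolation=cv2.INTER_CUBIC),alpha=1.6)
        for v in range((x+9)//10*10,x+w,10):cv2.line(c,((v-x)*k,0),((v-x)*k,5 if v%50 else 15),(0,255,255),1)
        for v in range((y+9)//10*10,y+h,10):cv2.line(c,(0,(v-y)*k),(5 if v%50 else 15,(v-y)*k),(0,255,255),1)
        o.append(c)
    H=max(c.shape[0] for c in o);o=[cv2.copyMakeBorder(c,0,H-c.shape[0],0,0,0) for c in o]
    cv2.imwrite(f"pics/{name}.png",np.hstack(o))
if len(sys.argv)>3:L(sys.argv[1],*[tuple(map(int,q.split(",")))for q in sys.argv[2:4]])
E
python3 look.py a 160,130,90,70 220,190,90,110; python3 plan.py 567,321,137,.4
```

```text
t 7.7 gp [0.5673 0.3195 0.1513] F [-0.4 -0.  -0.9] w 55.5 gf 20.0 q7 -0.45
[[0.0, 0.0, 0.5], [0.0, 0.0, 1.5], [0.5, 0.0, 3.0], [0.5, 0.0, 5.0], [0.5, 0.0, 7.0], [1.0, 0.0, 9.5], [1.0, 0.0, 11.5], [1.5, 0.5, 13.0], [1.5, 0.5, 14.0], [1.5, 0.5, 14.5]] 
  [[-0.0, -0.0, 0.0], [-0.0, -0.0, 0.0], [-0.0, -0.0, 0.0], [-0.0, -0.0, 0.0], [-0.0, -0.0, 0.0], [-0.0, -0.0, 0.0], [-0.0, -0.0, 0.0], [-0.0, -0.0, 0.0], [-0.0, -0.0, 0.0], [-0.0, -0.0, 0.0]] max 2.3 mm 0.0 deg
```

View pics/a.png

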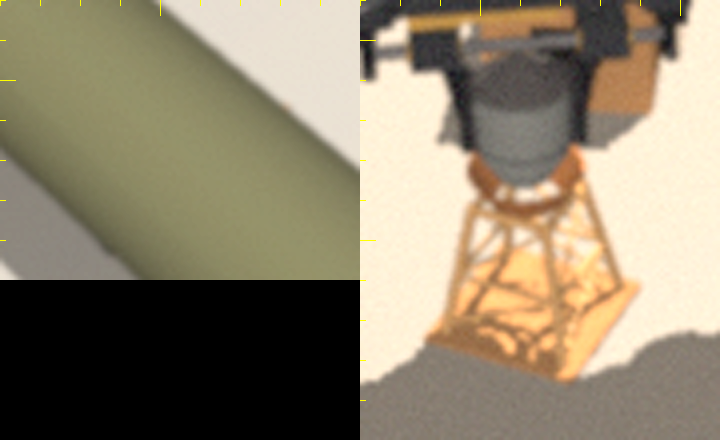

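The tank hangs upright just over the ring, centred to about 1 px (side view near (260,230)). I'll lower it.

Call:
send_rows(xyz=[[0,0,1],[0,0,2],[0.5,0,4],[0.5,0,6],[1,0,8],[1,0,10],[1,0,12],[1.5,0.5,14],[1.5,0.5,15],[1.5,0.5,15.5]], dr=[[0,0,0],[0,0,0],[0,0,0],[0,0,0],[0,0,0],[0,0,0],[0,0,0],[0,0,0],[0,0,0],[0,0,0]], grip_force=8)

```text
time: 8.53
position: [0.5663, 0.3228, 0.135]
tool_rot: [-1.733, -2.618, -0.002]
ft_force: [-4.3, 1.6, 6.9]
grip_width: 0.636
grip_force: 8.0
```

Call:
send_rows(xyz=[[0,0,0],[0,0,0],[0,0,0],[0,0,0],[0,0,0],[0,0,0],[0,0,0],[0,0,0],[0,0,0],[0,0,0]], dr=[[0,0,0],[0,0,0],[0,0,0],[0,0,0],[0,0,0],[0,0,0],[0,0,0],[0,0,0],[0,0,0],[0,0,0]])

```text
time: 9.37
position: [0.5663, 0.3228, 0.135]
tool_rot: [-1.733, -2.619, -0.002]
ft_force: [-3.4, 1.9, 5.0]
grip_width: 0.64
grip_force: 8.0
```

```bash
python3 plan.py 567,321,134,.4|head -1
```

```text
t 9.37 gp [0.5663 0.3228 0.137 ] F [-3.4  1.9  5. ] w 55.7 gf 8.0 q7 -0.46
```

Call:
send_rows(xyz=[[0,0,0],[0,0,0],[0,0,0],[0,0,0],[0,0,0],[0,0,0],[0,0,0],[0,0,0],[0,0,0],[0,0,0]], dr=[[0,0,0],[0,0,0],[0,0,0],[0,0,0],[0,0,0],[0,0,0],[0,0,0],[0,0,0],[0,0,0],[0,0,0]], jaw=80)

```text
time: 10.2
position: [0.5673, 0.321, 0.134]
tool_rot: [1.736, 2.619, -0.0]
ft_force: [0.3, -0.3, 0.1]
grip_width: 0.917
grip_force: 0.0
```

```bash
python3 plan.py 566,321,240,.4 470,220,220,.207 419,138.5,120,.207
```

```text
t 10.2 gp [0.5673 0.321  0.136 ] F [ 0.3 -0.3  0.1] w 79.7 gf 0.0 q7 -0.46
[[0.0, 0.0, -2.5], [0.0, 0.0, -10.0], [0.0, 0.0, -21.5], [0.0, -0.5, -36.0], [0.5, -0.5, -52.0], [0.5, -1.0, -68.0], [0.5, -1.0, -82.5], [0.5, -1.0, -94.0], [0.5, -1.0, -101.5], [0.5, -1.0, -104.0]] 
  [[-0.0, 0.0, 0.0], [-0.0, 0.0, 0.0], [-0.0, 0.0, 0.0], [-0.0, 0.0, 0.0], [-0.0, 0.0, 0.0], [-0.0, 0.0, 0.0], [-0.0, 0.0, 0.0], [-0.0, 0.0, 0.0], [-0.0, 0.0, 0.0], [-0.0, 0.0, 0.0]] max 16.3 mm 0.0 deg
[[-1.5, -3.0, 0.5], [-5.5, -12.0, 2.0], [-11.5, -26.5, 4.0], [-19.0, -44.0, 7.0], [-28.0, -64.0, 10.0], [-36.5, -83.5, 13.0], [-44.0, -101.5, 16.0], [-50.5, -115.5, 18.0], [-54.5, -125.0, 19.5], [-55.5, -128.0, 20.0]] 
  [[-0.0, 0.0, 0.005], [-0.0, 0.0, 0.018], [-0.0, 0.0, 0.04], [-0.0, 0.0, 0.067], [-0.0, 0.0, 0.097], [-0.0, 0.0, 0.126], [-0.0, 0.0, 0.153], [-0.0, 0.0, 0.175], [-0.0, 0.0, 0.188], [-0.0, 0.0, 0.193]] max 22.1 mm 1.7 deg
[[-1.5, -1.5, 2.5], [-6.5, -6.5, 9.5], [-14.5, -13.5, 20.5], [-24.0, -23.0, 34.5], [-34.5, -33.5, 50.0], [-45.5, -43.5, 65.5], [-55.0, -53.0, 79.5], [-62.5, -60.0, 90.5], [-67.5, -65.0, 97.5], [-69.5, -66.5, 100.0]] 
  [[-0.0, 0.0, 0.0], [-0.0, 0.0, 0.0], [-0.0, 0.0, 0.0], [-0.0, 0.0, 0.0], [-0.0, 0.0, 0.0], [-0.0, 0.0, 0.0], [-0.0, 0.0, 0.0], [-0.0, 0.0, 0.0], [-0.0, 0.0, 0.0], [-0.0, 0.0, 0.0]] max 21.8 mm 0.0 deg
```

Call:
send_rows(xyz=[[0,0,-3],[0,0,-10],[0,0,-21],[0,0,-36],[0,0,-52],[0,-1,-68],[0,-1,-82],[0,-1,-94],[0,-1,-101],[0,-1,-104]], dr=[[0,0,0],[0,0,0],[0,0,0],[0,0,0],[0,0,0],[0,0,0],[0,0,0],[0,0,0],[0,0,0],[0,0,0]])

```text
time: 11.03
position: [0.5668, 0.321, 0.2398]
tool_rot: [1.735, 2.618, 0.003]
ft_force: [1.1, -0.3, -0.0]
grip_width: 0.915
grip_force: 0.0
```

Call:
send_rows(xyz=[[-1,-3,0],[-5,-12,2],[-11,-26,4],[-19,-44,7],[-28,-64,10],[-36,-83,13],[-44,-101,16],[-50,-115,18],[-54,-125,19],[-56,-128,20]], dr=[[0,0,0.005],[0,0,0.018],[0,0,0.04],[0,0,0.067],[0,0,0.097],[0,0,0.126],[0,0,0.153],[0,0,0.175],[0,0,0.188],[0,0,0.193]], jaw=60)

```text
time: 11.87
position: [0.4687, 0.2173, 0.2169]
tool_rot: [1.982, 2.437, -0.005]
ft_force: [0.1, 0.2, -0.7]
grip_width: 0.685
grip_force: 0.0
```

Call:
send_rows(xyz=[[-1,-1,2],[-6,-6,9],[-14,-13,20],[-24,-23,34],[-34,-33,50],[-45,-43,65],[-55,-53,79],[-62,-60,90],[-67,-65,97],[-69,-67,100]], dr=[[0,0,0],[0,0,0],[0,0,0],[0,0,0],[0,0,0],[0,0,0],[0,0,0],[0,0,0],[0,0,0],[0,0,0]])

```text
time: 12.7
position: [0.4177, 0.137, 0.1166]
tool_rot: [-1.979, -2.438, 0.003]
ft_force: [0.4, 0.2, 0.6]
grip_width: 0.692
grip_force: 0.0
```

```bash
python3 look.py b 165,130,90,70 220,165,90,125; python3 plan.py 419.3,138.5,41,.207
```

```text
t 12.8 gp [0.4187 0.1378 0.1197] F [-0.3  0.4  1.2] w 59.9 gf 0.0 q7 -0.17
[[0.0, 0.0, 2.0], [0.0, 0.0, 7.5], [0.0, 0.0, 16.0], [0.0, 0.5, 27.0], [0.0, 0.5, 39.5], [0.5, 0.5, 51.5], [0.5, 0.5, 62.5], [0.5, 0.5, 71.0], [0.5, 1.0, 76.5], [0.5, 1.0, 78.5]] 
  [[-0.0, -0.0, -0.0], [-0.0, -0.0, -0.0], [-0.0, -0.0, -0.0], [-0.0, -0.0, -0.0], [-0.0, -0.0, -0.0], [-0.0, -0.0, -0.0], [-0.001, -0.0, -0.0], [-0.001, -0.0, -0.0], [-0.001, -0.0, -0.0], [-0.001, -0.0, -0.0]] max 12.3 mm 0.0 deg
```

View pics/b.png

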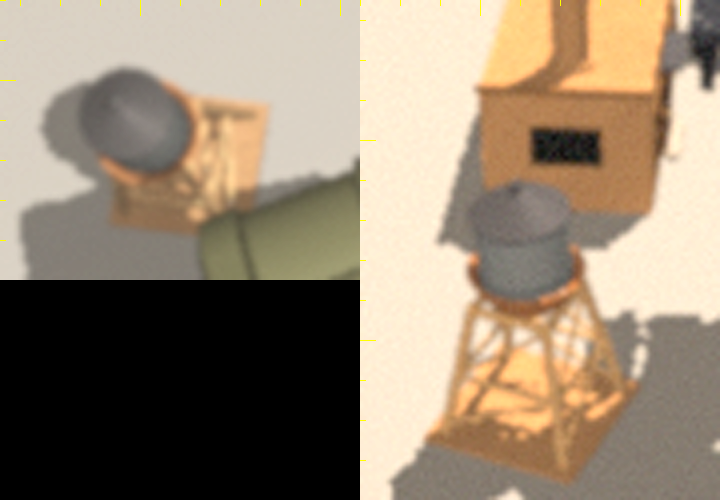

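The tank is in the ring but may lean slightly (side-view ball near (258.7,211.5)). I'll compare it with the projection of a seated tank.

```bash
python3 - <<'E'
from h import *
p=[.5666,.3213,0]
a=np.linspace(0,2*np.pi,60)
for z,d in((175,0),(153,60),(112,72)):
    P=T(p,np.c_[d/2*np.cos(a),d/2*np.sin(a),0*a+z])
    t_=proj("top",P);s_=proj("side",P)
    for n,q,x,y,o in(("top",t_,165,130,0),("side",s_,220,165,360)):
        q=(q-[x,y]+.5)*4+[o,0];print(z,n,"view x",q[:,0].min().round(),q[:,0].max().round(),"y",q[:,1].min().round(),q[:,1].max().round())
E
```

```text
175 top view x 121.0 121.0 y 109.0 109.0
175 side view x 521.0 521.0 y 181.0 181.0
153 top view x 83.0 179.0 y 71.0 165.0
153 side view x 471.0 575.0 y 185.0 243.0
112 top view x 94.0 205.0 y 78.0 187.0
112 side view x 465.0 588.0 y 236.0 308.0
```

```bash
cat > tankov.py <<'E'
from h import *
import sys
n0=sys.argv[1]
o=[]
for n,(x,y,w,h) in(("top",(178,140,40,40)),("side",(240,205,40,45))):
    im=cv2.imread(f"pics/{n0}_{n}.png")[y:y+h,x:x+w]
    c=cv2.convertScaleAbs(cv2.resize(im,None,fx=10,fy=10,interpolation=cv2.INTER_CUBIC),alpha=1.8,beta=10)
    a=np.linspace(0,2*np.pi,60)
    for z,d,col in((175,4,(0,0,255)),(153,60,(0,0,255)),(112,72,(255,0,0)),(107,56,(0,255,0))):
        q=((proj(n,T([.5666,.3213,0],np.c_[d/2*np.cos(a),d/2*np.sin(a),0*a+z]))-[x,y]+.5)*10)
        cv2.polylines(c,[q.round().astype(int)],True,col,1)
    o.append(cv2.copyMakeBorder(c,0,450-c.shape[0],0,0,0))
cv2.imwrite(f"pics/{n0}_tov.png",np.hstack(o))
E
python3 tankov.py b
```

```text
(no output)
```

View pics/b_tov.png

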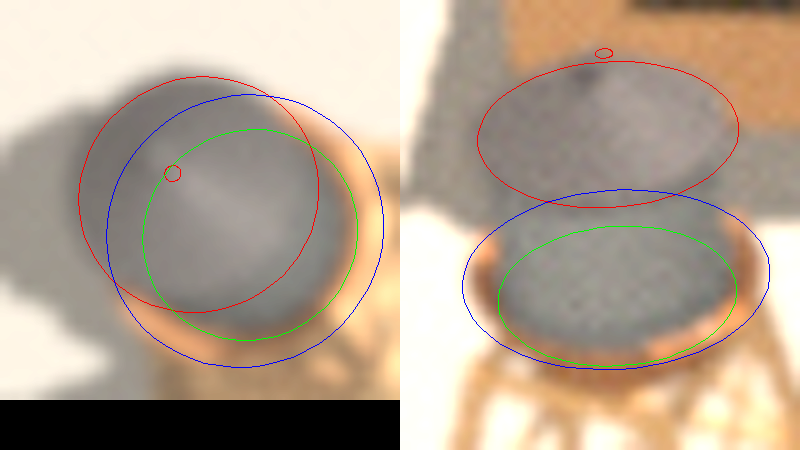

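The overlay puts the ball about 2 px off and the ring about 2.5 mm towards +y of my estimate, so the tank is leaning a few degrees. I'll go back and reseat it centred on (0.565, 0.324).

```bash
python3 plan.py 490,220,240,.4 565,324,240,.6 565,324,136,.6
```

```text
t 12.8 gp [0.4187 0.1378 0.1197] F [-0.3  0.4  1.2] w 59.9 gf 0.0 q7 -0.17
[[1.5, 2.0, -3.0], [6.5, 8.5, -11.5], [13.5, 18.0, -25.0], [22.5, 30.0, -41.5], [33.0, 43.5, -60.0], [43.0, 56.5, -79.0], [52.0, 69.0, -95.5], [59.5, 78.5, -109.0], [64.0, 84.5, -117.5], [66.0, 86.5, -120.5]] 
  [[-0.0, -0.0, -0.005], [-0.0, -0.0, -0.018], [-0.0, -0.0, -0.04], [-0.0, -0.0, -0.067], [-0.0, -0.0, -0.097], [-0.0, -0.0, -0.126], [-0.0, -0.0, -0.153], [-0.001, -0.0, -0.175], [-0.001, -0.0, -0.188], [-0.001, -0.0, -0.193]] max 25.5 mm 1.7 deg
[[1.5, 2.5, 0.0], [6.5, 10.5, 0.0], [13.5, 22.5, 0.0], [23.0, 38.0, 0.0], [33.0, 55.0, 0.0], [43.5, 72.0, 0.0], [52.5, 87.0, 0.0], [60.0, 99.0, 0.0], [64.5, 107.0, 0.0], [66.5, 109.5, 0.0]] 
  [[0.0, -0.0, -0.005], [0.0, -0.0, -0.019], [0.0, -0.0, -0.041], [0.0, -0.0, -0.069], [0.0, -0.0, -0.1], [0.0, -0.0, -0.131], [0.0, -0.0, -0.159], [0.0, -0.0, -0.181], [0.0, -0.0, -0.195], [0.0, -0.0, -0.2]] max 20.1 mm 1.8 deg
[[0.0, 0.0, 2.5], [0.0, 0.0, 10.0], [0.0, 0.0, 21.5], [0.0, 0.0, 36.0], [0.0, 0.0, 52.0], [0.0, 0.0, 68.0], [0.0, 0.0, 82.5], [0.0, 0.0, 94.0], [0.0, 0.0, 101.5], [0.0, 0.0, 104.0]] 
  [[0.0, -0.0, -0.0], [0.0, -0.0, -0.0], [0.0, -0.0, -0.0], [0.0, -0.0, -0.0], [0.0, -0.0, -0.0], [0.0, -0.0, -0.0], [0.0, -0.0, -0.0], [0.0, -0.0, -0.0], [0.0, -0.0, -0.0], [0.0, -0.0, -0.0]] max 16.4 mm 0.0 deg
```

Call:
send_rows(xyz=[[1,2,-3],[6,8,-11],[13,18,-25],[22,30,-41],[33,43,-60],[43,56,-79],[52,69,-95],[59,78,-109],[64,84,-117],[66,86,-120]], dr=[[0,0,-0.005],[0,0,-0.018],[0,0,-0.04],[0,0,-0.067],[0,0,-0.097],[0,0,-0.126],[0,0,-0.153],[0,0,-0.175],[0,0,-0.188],[0,0,-0.193]], jaw=86)

```text
time: 13.63
position: [0.4915, 0.2229, 0.2409]
tool_rot: [1.732, 2.62, 0.008]
ft_force: [0.1, 0.1, -0.1]
grip_width: 0.989
grip_force: 0.0
```

Call:
send_rows(xyz=[[1,2,0],[6,10,0],[13,22,0],[23,38,0],[33,55,0],[43,72,0],[52,87,0],[60,99,0],[64,107,0],[66,110,0]], dr=[[0,0,-0.005],[0,0,-0.019],[0,0,-0.041],[0,0,-0.069],[0,0,-0.1],[0,0,-0.131],[0,0,-0.159],[0,0,-0.181],[0,0,-0.195],[0,0,-0.2]])

```text
time: 14.47
position: [0.5652, 0.3246, 0.2372]
tool_rot: [-1.463, -2.779, 0.001]
ft_force: [-1.0, -0.5, -0.5]
grip_width: 0.986
grip_force: 0.0
```

Call:
send_rows(xyz=[[0,0,3],[0,0,10],[0,0,21],[0,0,36],[0,0,52],[0,0,68],[0,0,82],[0,0,93],[0,0,100],[0,0,102]], dr=[[0,0,0],[0,0,0],[0,0,0],[0,0,0],[0,0,0],[0,0,0],[0,0,0],[0,0,0],[0,0,0],[0,0,0]])

```text
time: 15.3
position: [0.5646, 0.3229, 0.1344]
tool_rot: [-1.466, -2.778, 0.003]
ft_force: [0.8, 0.8, 0.6]
grip_width: 0.989
grip_force: 0.0
```

```bash
python3 plan.py 565,324,136,.6
```

```text
t 15.3 gp [0.5646 0.3229 0.1364] F [0.8 0.8 0.6] w 86.0 gf 0.0 q7 -0.27
[[0.0, 0.0, 0.0], [0.0, 0.0, 0.0], [0.0, 0.0, 0.0], [0.0, 0.5, 0.0], [0.5, 0.5, 0.0], [0.5, 0.5, 0.0], [0.5, 1.0, 0.5], [0.5, 1.0, 0.5], [0.5, 1.0, 0.5], [0.5, 1.0, 0.5]] 
  [[-0.0, 0.0, -0.0], [-0.0, 0.0, -0.0], [-0.0, 0.0, -0.0], [-0.001, 0.0, -0.0], [-0.001, 0.0, -0.0], [-0.001, 0.0, -0.0], [-0.002, 0.0, -0.0], [-0.002, 0.0, -0.0], [-0.002, 0.0, -0.0], [-0.002, 0.0, -0.0]] max 0.2 mm 0.0 deg
```

Call:
send_rows(xyz=[[0,0.5,0],[0,0.5,0],[0.5,1,0],[0.5,1,0],[0.5,1,0],[0.5,1,0],[0.5,1,0],[0.5,1,0],[0.5,1,0],[0.5,1,0]], dr=[[0,0,0],[0,0,0],[0,0,0],[0,0,0],[0,0,0],[0,0,0],[0,0,0],[0,0,0],[0,0,0],[0,0,0]], jaw=45, grip_force=10)

```text
time: 16.13
position: [0.5652, 0.3246, 0.1364]
tool_rot: [-1.465, -2.779, 0.002]
ft_force: [-3.8, -2.3, 4.9]
grip_width: 0.647
grip_force: 9.9
```

Call:
send_rows(xyz=[[0,0,-2],[0,0,-6],[0,0,-6],[0,0,-6],[0,0,-4],[0,0,-2],[0,0,0],[0,0,2],[0,0,2],[0,0,2]], dr=[[0,0,0],[0,0,0],[0,0,0],[0,0,0],[0,0,0],[0,0,0],[0,0,0],[0,0,0],[0,0,0],[0,0,0]])

```text
time: 16.97
position: [0.564, 0.3241, 0.1345]
tool_rot: [-1.465, -2.778, 0.006]
ft_force: [-5.5, -3.3, 7.9]
grip_width: 0.643
grip_force: 10.0
```

```bash
python3 plan.py 565,324,136,.6|head -1;  python3 look.py c 165,130,90,70 220,165,90,125;
```

```text
t 16.97 gp [0.564  0.3241 0.1365] F [-5.5 -3.3  7.9] w 56.0 gf 10.0 q7 -0.28
```

Call:
send_rows(xyz=[[0,0,-3],[0,0,-6],[0,-1,-6],[0,-2,-6],[0,-2,-4],[0,-2,-2],[0,-2,0],[0,-2,0],[0,-2,0],[0,-2,0]], dr=[[0,0,0],[0,0,0],[0,0,0],[0,0,0],[0,0,0],[0,0,0],[0,0,0],[0,0,0],[0,0,0],[0,0,0]])

```text
time: 17.9
position: [0.5638, 0.324, 0.1345]
tool_rot: [-1.465, -2.779, -0.0]
ft_force: [-2.7, -0.3, 6.2]
grip_width: 0.644
grip_force: 10.0
```

```bash
python3 plan.py 565,324,136,.6|head -1; python3 -c "
from bench import *;print(get_state()['torque'].round(2))"
```

```text
t 17.9 gp [0.5638 0.324  0.1365] F [-2.7 -0.3  6.2] w 56.0 gf 10.0 q7 -0.27
[-0.18  0.34 -0.02]
```

Call:
send_rows(xyz=[[0.5,-0.5,0],[1,-1,0],[1,-1,0],[1,-1,0],[1,-1,0],[1,-1,0],[1,-1,0],[1,-1,0],[1,-1,0],[1,-1,0]], dr=[[0,0,0],[0,0,0],[0,0,0],[0,0,0],[0,0,0],[0,0,0],[0,0,0],[0,0,0],[0,0,0],[0,0,0]], grip_force=4)

```text
time: 18.73
position: [0.5635, 0.324, 0.1344]
tool_rot: [1.466, 2.777, 0.002]
ft_force: [3.1, 0.2, 5.3]
grip_width: 0.641
grip_force: 4.0
```

Call:
send_rows(xyz=[[0,0,0],[0,0,0],[0,0,0],[0,0,0],[0,0,0],[0,0,0],[0,0,0],[0,0,0],[0,0,0],[0,0,0]], dr=[[0,0,0],[0,0,0],[0,0,0],[0,0,0],[0,0,0],[0,0,0],[0,0,0],[0,0,0],[0,0,0],[0,0,0]], jaw=82)

```text
time: 19.57
position: [0.5626, 0.3238, 0.134]
tool_rot: [1.466, 2.779, -0.0]
ft_force: [-0.1, 0.1, -0.8]
grip_width: 0.944
grip_force: 0.0
```

```bash
python3 plan.py 563,324,240,.6 470,220,220,.207 419.3,138.5,120,.207
```

```text
t 19.57 gp [0.5626 0.3238 0.136 ] F [-0.1  0.1 -0.8] w 82.2 gf 0.0 q7 -0.28
[[0.0, 0.0, -2.5], [0.0, 0.0, -10.0], [0.0, 0.0, -21.5], [0.0, 0.0, -36.0], [0.0, 0.0, -52.0], [0.0, 0.5, -68.0], [0.0, 0.5, -82.5], [0.0, 0.5, -94.0], [0.0, 0.5, -101.5], [0.0, 0.5, -104.0]] 
  [[-0.0, 0.0, -0.0], [-0.0, 0.0, -0.0], [-0.0, 0.0, -0.0], [-0.0, 0.0, -0.0], [-0.0, 0.0, -0.0], [-0.0, 0.0, -0.0], [-0.0, 0.0, -0.0], [-0.0, 0.0, -0.0], [-0.0, 0.0, -0.0], [-0.0, 0.0, -0.0]] max 16.3 mm 0.0 deg
[[-1.0, -3.5, 0.5], [-3.0, -13.0, 2.0], [-7.0, -28.0, 4.0], [-11.5, -47.0, 7.0], [-16.5, -68.0, 10.0], [-22.0, -88.5, 13.0], [-26.5, -107.5, 16.0], [-30.0, -122.5, 18.0], [-32.5, -132.0, 19.5], [-33.5, -135.5, 20.0]] 
  [[-0.0, 0.0, 0.01], [-0.0, 0.0, 0.038], [-0.0, 0.0, 0.081], [-0.0, 0.0, 0.136], [-0.0, 0.0, 0.196], [-0.0, 0.0, 0.257], [-0.0, 0.0, 0.312], [-0.0, 0.0, 0.355], [-0.0, 0.0, 0.383], [-0.0, 0.0, 0.393]] max 22.1 mm 3.5 deg
[[-1.5, -1.5, 2.5], [-6.5, -6.5, 9.5], [-14.5, -13.5, 20.5], [-24.0, -23.0, 34.5], [-34.5, -33.0, 50.0], [-45.5, -43.5, 65.5], [-55.0, -53.0, 79.5], [-62.5, -60.0, 90.5], [-67.5, -65.0, 97.5], [-69.5, -66.5, 100.0]] 
  [[-0.0, 0.0, -0.0], [-0.0, 0.0, -0.0], [-0.0, 0.0, -0.0], [-0.0, 0.0, -0.0], [-0.0, 0.0, -0.0], [-0.0, 0.0, -0.0], [-0.0, 0.0, -0.0], [-0.0, 0.0, -0.0], [-0.0, 0.0, -0.0], [-0.0, 0.0, -0.0]] max 21.8 mm 0.0 deg
```

Call:
send_rows(xyz=[[0,0,-2],[0,0,-10],[0,0,-21],[0,0,-36],[0,0,-52],[0,0,-68],[0,0,-82],[0,0,-94],[0,0,-101],[0,0,-104]], dr=[[0,0,0],[0,0,0],[0,0,0],[0,0,0],[0,0,0],[0,0,0],[0,0,0],[0,0,0],[0,0,0],[0,0,0]])

```text
time: 20.4
position: [0.563, 0.3243, 0.2399]
tool_rot: [1.465, 2.777, 0.003]
ft_force: [-0.4, 0.1, 0.4]
grip_width: 0.945
grip_force: 0.0
```

Call:
send_rows(xyz=[[-1,-3,0],[-3,-13,2],[-7,-28,4],[-11,-47,7],[-16,-68,10],[-22,-88,13],[-26,-107,16],[-30,-122,18],[-32,-132,19],[-33,-135,20]], dr=[[0,0,0.01],[0,0,0.038],[0,0,0.081],[0,0,0.136],[0,0,0.196],[0,0,0.257],[0,0,0.312],[0,0,0.355],[0,0,0.383],[0,0,0.393]], jaw=60)

```text
time: 21.23
position: [0.4684, 0.2183, 0.2169]
tool_rot: [1.984, 2.436, -0.005]
ft_force: [0.2, 0.1, -0.0]
grip_width: 0.69
grip_force: 0.0
```

Call:
send_rows(xyz=[[-1,-1,2],[-6,-6,9],[-14,-13,20],[-24,-23,34],[-34,-33,50],[-45,-43,65],[-55,-53,79],[-62,-60,90],[-67,-65,97],[-69,-66,100]], dr=[[0,0,0],[0,0,0],[0,0,0],[0,0,0],[0,0,0],[0,0,0],[0,0,0],[0,0,0],[0,0,0],[0,0,0]])

```text
time: 22.07
position: [0.4181, 0.1384, 0.1165]
tool_rot: [-1.979, -2.438, 0.003]
ft_force: [0.7, 0.6, -1.3]
grip_width: 0.69
grip_force: 0.0
```

```bash
sed -i 's/\.5666,\.3213/.564,.324/' tankov.py; python3 look.py d 165,130,90,70 220,165,90,125; python3 tankov.py d;python3 plan.py 419.3,138.5,41,.207
```

```text
t 22.17 gp [0.4194 0.1393 0.1197] F [-0.6  0.5  0.1] w 60.0 gf 0.0 q7 -0.17
[[0.0, 0.0, 2.0], [0.0, 0.0, 7.5], [0.0, 0.0, 16.0], [-0.5, 0.0, 27.0], [-0.5, 0.0, 39.5], [-0.5, 0.0, 51.5], [-0.5, 0.0, 62.5], [-1.0, 0.0, 71.0], [-1.0, 0.0, 77.0], [-1.0, 0.0, 78.5]] 
  [[-0.0, -0.0, 0.0], [-0.0, -0.0, 0.0], [-0.0, -0.0, 0.0], [-0.0, -0.0, 0.0], [-0.0, -0.0, 0.0], [-0.0, -0.0, 0.0], [-0.0, -0.0, 0.0], [-0.0, -0.0, 0.0], [-0.0, -0.0, 0.0], [-0.0, -0.0, 0.0]] max 12.4 mm 0.0 deg
```

View pics/d_tov.png

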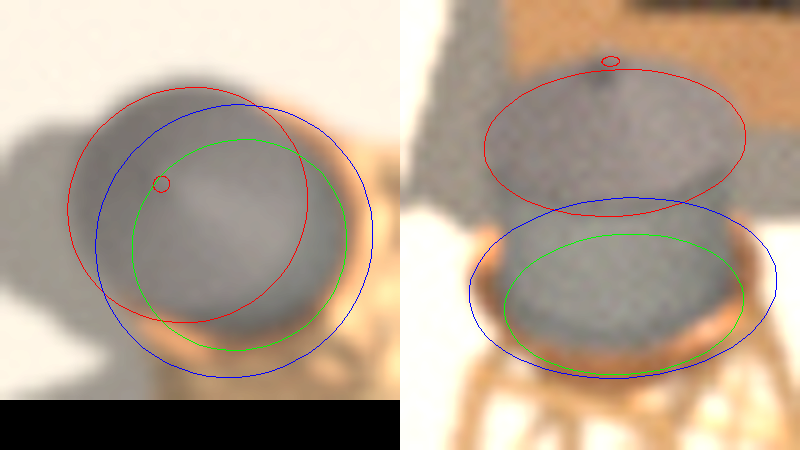

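The ball now stands above the roof at about (300,211.5), within 1 px of the seated prediction, so the tank is reseated. Next is the chimney.

Call:
send_rows(xyz=[[0,0,2],[0,0,7],[0,0,16],[-0.5,0,27],[-0.5,0,39],[-0.5,0,51],[-0.5,0,62],[-0.5,0,71],[-0.5,0,77],[-0.5,0,79]], dr=[[0,0,0],[0,0,0],[0,0,0],[0,0,0],[0,0,0],[0,0,0],[0,0,0],[0,0,0],[0,0,0],[0,0,0]])

```text
time: 23.0
position: [0.4186, 0.1389, 0.0376]
tool_rot: [-1.978, -2.438, 0.002]
ft_force: [0.2, -0.1, 0.1]
grip_width: 0.689
grip_force: 0.0
```

Call:
send_rows(xyz=[[0,0,0],[0,0,0],[0,0,0],[0,0,0],[0,0,0],[0,0,0],[0,0,0],[0,0,0],[0,0,0],[0,0,0]], dr=[[0,0,0],[0,0,0],[0,0,0],[0,0,0],[0,0,0],[0,0,0],[0,0,0],[0,0,0],[0,0,0],[0,0,0]], jaw=15, grip_force=10)

```text
time: 23.83
position: [0.4198, 0.1388, 0.0393]
tool_rot: [1.98, 2.439, 0.0]
ft_force: [-0.8, -0.4, 3.5]
grip_width: 0.327
grip_force: 10.0
```

```bash
python3 plan.py 425,139,240,.207 560,60,270,.207 636,5.4,260,.207 636,5.4,160,.207
```

```text
t 23.83 gp [0.4198 0.1388 0.0413] F [-0.8 -0.4  3.5] w 28.4 gf 10.0 q7 -0.32
[[0.0, 0.0, -5.0], [0.0, 0.5, -19.0], [0.0, 1.0, -41.0], [-0.5, 2.0, -68.5], [-0.5, 2.5, -99.5], [-0.5, 3.5, -130.0], [-1.0, 4.0, -158.0], [-1.0, 4.5, -180.0], [-1.0, 5.0, -194.0], [-1.0, 5.0, -198.5]] 
  [[0.0, 0.0, -0.0], [0.0, 0.0, -0.0], [0.0, 0.0, -0.0], [0.0, 0.0, -0.0], [0.0, 0.0, -0.0], [0.0, 0.0, -0.0], [0.0, 0.0, -0.0], [0.0, 0.0, -0.0], [0.0, 0.0, -0.0], [0.0, 0.0, -0.0]] max 31.2 mm 0.0 deg
[[-2.5, 3.0, -0.5], [-10.0, 11.0, -3.0], [-21.5, 24.0, -6.0], [-36.5, 40.0, -10.5], [-52.5, 58.0, -15.0], [-68.5, 76.0, -19.5], [-83.5, 92.0, -24.0], [-95.0, 105.0, -27.5], [-102.5, 113.5, -29.5], [-105.0, 116.0, -30.0]] 
  [[0.0, 0.0, -0.0], [0.0, 0.0, -0.0], [0.0, 0.0, -0.0], [0.0, 0.0, -0.0], [0.0, 0.0, -0.0], [0.0, 0.0, -0.0], [0.0, 0.0, -0.0], [0.0, 0.0, -0.0], [0.0, 0.0, -0.0], [0.0, 0.0, -0.0]] max 25.0 mm 0.0 deg
[[-1.5, 1.5, 0.0], [-6.5, 6.0, 1.0], [-14.0, 13.0, 2.0], [-24.0, 22.0, 3.5], [-34.5, 31.5, 5.0], [-45.0, 41.5, 6.5], [-55.0, 50.0, 8.0], [-62.5, 57.0, 9.0], [-67.5, 61.5, 9.5], [-69.0, 63.5, 10.0]] 
  [[0.0, 0.0, -0.0], [0.0, 0.0, -0.0], [0.0, 0.0, -0.0], [0.0, 0.0, -0.0], [0.0, 0.0, -0.0], [0.0, 0.0, -0.0], [0.0, 0.0, -0.0], [0.0, 0.0, -0.0], [0.0, 0.0, -0.0], [0.0, 0.0, -0.0]] max 14.8 mm 0.0 deg
[[0.0, 0.0, 2.5], [0.0, 0.0, 9.5], [0.0, 0.0, 20.5], [0.0, 0.0, 34.5], [0.0, 0.0, 50.0], [0.0, 0.0, 65.5], [0.0, 0.0, 79.5], [0.0, 0.0, 90.5], [0.0, -0.5, 97.5], [0.0, -0.5, 100.0]] 
  [[0.0, 0.0, -0.0], [0.0, 0.0, -0.0], [0.0, 0.0, -0.0], [0.0, 0.0, -0.0], [0.0, 0.0, -0.0], [0.0, 0.0, -0.0], [0.0, 0.0, -0.0], [0.0, 0.0, -0.0], [0.0, 0.0, -0.0], [0.0, 0.0, -0.0]] max 15.7 mm 0.0 deg
```

Width 28.4 suggests the pads are touching the rim, so I'll re-grip lower.

Call:
send_rows(xyz=[[0,0,0],[0,0,0],[0,0,0],[0,0,0],[0,0,0],[0,0,2],[0,0,4],[0,0,6],[0,0,7],[0,0,7]], dr=[[0,0,0],[0,0,0],[0,0,0],[0,0,0],[0,0,0],[0,0,0],[0,0,0],[0,0,0],[0,0,0],[0,0,0]], jaw=50)

```text
time: 24.67
position: [0.4192, 0.1388, 0.0317]
tool_rot: [-1.98, -2.439, 0.001]
ft_force: [1.3, -0.2, 0.1]
grip_width: 0.573
grip_force: 0.0
```

Call:
send_rows(xyz=[[0,0,0],[0,0,0],[0,0,0],[0,0,0],[0,0,0],[0,0,0],[0,0,0],[0,0,0],[0,0,0],[0,0,0]], dr=[[0,0,0],[0,0,0],[0,0,0],[0,0,0],[0,0,0],[0,0,0],[0,0,0],[0,0,0],[0,0,0],[0,0,0]], jaw=15, grip_force=10)

```text
time: 25.5
position: [0.4196, 0.1388, 0.0321]
tool_rot: [1.98, 2.439, 0.0]
ft_force: [1.6, 0.5, 0.9]
grip_width: 0.315
grip_force: 10.0
```

```bash
python3 plan.py 425,139,240,.207 560,60,270,.207 636,5.4,260,.207 636,5.4,152,.207
```

```text
t 25.5 gp [0.4196 0.1388 0.0341] F [1.6 0.5 0.9] w 27.4 gf 10.0 q7 -0.33
[[0.0, 0.0, -5.0], [0.0, 0.5, -19.5], [0.0, 1.0, -42.5], [-0.5, 2.0, -71.0], [-0.5, 2.5, -103.0], [-0.5, 3.5, -135.0], [-0.5, 4.0, -163.5], [-1.0, 5.0, -186.5], [-1.0, 5.0, -201.0], [-1.0, 5.5, -206.0]] 
  [[0.0, 0.0, -0.0], [0.0, 0.0, -0.0], [0.0, 0.0, -0.0], [0.0, 0.0, -0.0], [0.0, 0.0, -0.0], [0.0, 0.0, -0.0], [0.0, 0.0, -0.0], [0.0, 0.0, -0.0], [0.0, 0.0, -0.0], [0.0, 0.0, -0.0]] max 32.3 mm 0.0 deg
[[-2.5, 3.0, -0.5], [-10.0, 11.0, -3.0], [-21.5, 24.0, -6.0], [-36.5, 40.0, -10.5], [-52.5, 58.0, -15.0], [-68.5, 75.5, -19.5], [-83.5, 92.0, -23.5], [-95.0, 104.5, -27.0], [-102.5, 113.0, -29.0], [-105.0, 115.5, -30.0]] 
  [[0.0, 0.0, -0.0], [0.0, 0.0, -0.0], [0.0, 0.0, -0.0], [0.0, 0.0, -0.0], [0.0, 0.0, -0.0], [0.0, 0.0, -0.0], [0.0, 0.0, -0.0], [0.0, 0.0, -0.0], [0.0, 0.0, -0.0], [0.0, 0.0, -0.0]] max 25.0 mm 0.0 deg
[[-1.5, 1.5, 0.0], [-6.5, 6.0, 1.0], [-14.0, 13.0, 2.0], [-24.0, 22.0, 3.5], [-34.5, 31.5, 5.0], [-45.0, 41.5, 6.5], [-55.0, 50.5, 8.0], [-62.5, 57.5, 9.0], [-67.5, 62.0, 10.0], [-69.0, 63.5, 10.0]] 
  [[0.0, 0.0, -0.0], [0.0, 0.0, -0.0], [0.0, 0.0, -0.0], [0.0, 0.0, -0.0], [0.0, 0.0, -0.0], [0.0, 0.0, -0.0], [0.0, 0.0, -0.0], [0.0, 0.0, -0.0], [0.0, 0.0, -0.0], [0.0, 0.0, -0.0]] max 14.8 mm 0.0 deg
[[0.0, 0.0, 2.5], [0.0, 0.0, 10.5], [0.0, 0.0, 22.5], [0.0, 0.0, 37.5], [0.0, 0.0, 54.0], [0.0, 0.0, 71.0], [0.0, 0.0, 86.0], [0.0, 0.0, 98.0], [0.0, 0.0, 105.5], [0.0, 0.0, 108.0]] 
  [[0.0, 0.0, -0.0], [0.0, 0.0, -0.0], [0.0, 0.0, -0.0], [0.0, 0.0, -0.0], [0.0, 0.0, -0.0], [0.0, 0.0, -0.0], [0.0, 0.0, -0.0], [0.0, 0.0, -0.0], [0.0, 0.0, -0.0], [0.0, 0.0, -0.0]] max 17.0 mm 0.0 deg
```

Call:
send_rows(xyz=[[0,0,-5],[0,0,-19],[0,1,-42],[0,2,-71],[0,2,-103],[0,3,-135],[-1,4,-163],[-1,5,-186],[-1,5,-201],[-1,5,-206]], dr=[[0,0,0],[0,0,0],[0,0,0],[0,0,0],[0,0,0],[0,0,0],[0,0,0],[0,0,0],[0,0,0],[0,0,0]])

```text
time: 26.33
position: [0.4258, 0.1394, 0.2408]
tool_rot: [1.978, 2.436, 0.004]
ft_force: [-0.1, 0.2, -0.9]
grip_width: 0.317
grip_force: 10.0
```

Call:
send_rows(xyz=[[-2,3,0],[-10,11,-3],[-21,24,-6],[-36,40,-10],[-52,58,-15],[-68,75,-19],[-83,92,-23],[-95,104,-27],[-102,113,-29],[-105,115,-30]], dr=[[0,0,0],[0,0,0],[0,0,0],[0,0,0],[0,0,0],[0,0,0],[0,0,0],[0,0,0],[0,0,0],[0,0,0]])

```text
time: 27.17
position: [0.5602, 0.0575, 0.2657]
tool_rot: [-1.981, -2.434, 0.001]
ft_force: [-0.6, -0.5, -1.0]
grip_width: 0.317
grip_force: 10.0
```

Call:
send_rows(xyz=[[-1,1,0],[-6,6,1],[-14,13,2],[-24,22,3],[-34,31,5],[-45,41,6],[-55,50,8],[-62,57,9],[-67,62,10],[-69,64,10]], dr=[[0,0,0],[0,0,0],[0,0,0],[0,0,0],[0,0,0],[0,0,0],[0,0,0],[0,0,0],[0,0,0],[0,0,0]])

```text
time: 28.0
position: [0.6361, 0.0045, 0.2574]
tool_rot: [-1.981, -2.438, 0.001]
ft_force: [-0.5, 0.1, -0.4]
grip_width: 0.316
grip_force: 10.0
```

```bash
python3 plan.py 636,5.4,152,.207; python3 look.py e 270,90,100,90 235,120,90,120
```

```text
t 28.0 gp [0.6361 0.0045 0.2594] F [-0.5  0.1 -0.4] w 27.5 gf 10.0 q7 -0.03
[[0.0, 0.0, 2.5], [0.0, 0.0, 10.5], [0.0, 0.0, 22.0], [0.5, 0.0, 37.0], [0.5, 0.0, 53.5], [0.5, 0.0, 70.5], [0.5, 0.0, 85.0], [1.0, 0.0, 97.0], [1.0, 0.0, 104.5], [1.0, 0.0, 107.5]] 
  [[-0.0, -0.0, -0.0], [-0.0, -0.0, -0.0], [-0.0, -0.0, -0.0], [-0.0, -0.0, -0.0], [-0.0, -0.0, -0.0], [-0.0, -0.0, -0.001], [-0.001, -0.0, -0.001], [-0.001, -0.0, -0.001], [-0.001, -0.0, -0.001], [-0.001, -0.0, -0.001]] max 16.9 mm 0.0 deg
```

View pics/e.png

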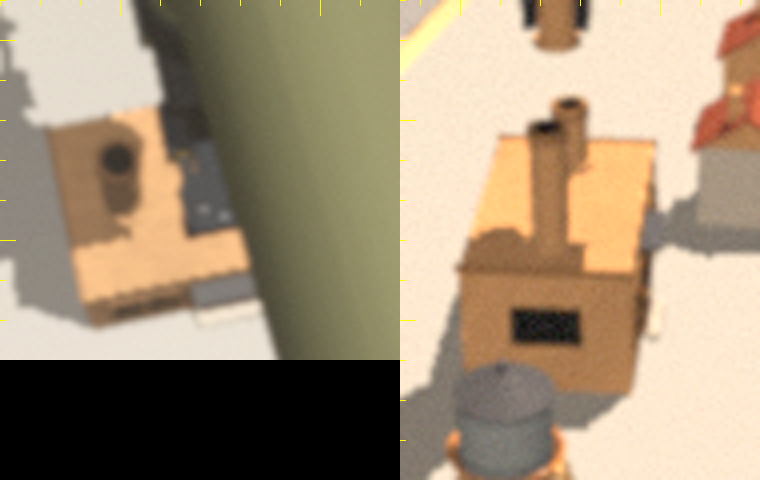

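The chimney hangs upright over the roof (side-view foot at (274,131)), and the tank looks upright behind it. I'll refine the glued chimneys' midpoint before lowering.

```bash
python3 - <<'E'
from h import *
import json
f=json.load(open("P.json"))["factory"]
out=[]
for y,z in((60,190),(-60,150)):
    k=[]
    for n in C:
        g=cv2.GaussianBlur(cv2.cvtColor(cv2.imread(f"pics/{n}0.png"),cv2.COLOR_BGR2GRAY),(0,0),.6).astype(float)
        c=proj(n,T(f,(0,y,z)))[0]
        yy,xx=np.mgrid[:400,:640];r=np.hypot(xx-c[0],yy-c[1])<6.5
        w=np.where(r,np.clip(62-g,0,None),0);k.append([(w*xx).sum()/w.sum(),(w*yy).sum()/w.sum()])
        print(n,y,c.round(1),np.round(k[-1],1),g[r].min(),np.median(g[r]))
    for K in((k[0],None),(None,k[1]),k):
        a=[((0,0,z),K[0])] if K[0] is not None else [];b=[((0,0,z),K[1])] if K[1] is not None else []
        p,r=fit(a,b,False);print("  ",p.round(4),r.round(2).tolist())
    out.append(p)
print("mid",(out[0]+out[1])/2,"yaw",np.arctan2(-(out[0]-out[1])[0],(out[0]-out[1])[1]))
E
```

```text
top 60 [299.8 130.5] [299.  129.6] 39.0 77.0
side 60 [271.9 152.2] [271.5 151.6] 39.0 74.0
   [0.626  0.0661] [[0.0, 0.0]]
   [0.6259 0.0608] [[-0.0, 0.0]]
   [0.6254 0.0653] [[0.34, 0.23], [-0.36, 0.73]]
top -60 [347.1 125.1] [346.4 124.6] 40.0 76.0
side -60 [277.2 146.1] [276.4 146.8] 43.0 97.0
   [ 0.6495 -0.0516] [[-0.0, -0.0]]
   [ 0.6489 -0.0485] [[-0.0, 0.0]]
   [ 0.6495 -0.0512] [[-0.16, -0.03], [0.09, -0.41]]
mid [0.63748793 0.00703925] yaw 0.20416532322592934
```

Call:
send_rows(xyz=[[0,0,3],[1,1,12],[2,1,25],[2,1.5,42],[2,1.5,60],[2,1.5,78],[2,1.5,94],[2,1.5,107],[2,1.5,115],[2,1.5,118]], dr=[[0,0,0],[0,0,0],[0,0,0],[0,0,0],[0,0,0],[0,0,0],[0,0,0],[0,0,0],[0,0,0],[0,0,0]])

```text
time: 28.93
position: [0.6354, 0.0077, 0.138]
tool_rot: [-1.978, -2.438, 0.003]
ft_force: [0.2, 0.1, -1.1]
grip_width: 0.318
grip_force: 10.0
```

Call:
send_rows(xyz=[[0,0,0],[0,0,0],[0,0,1],[0,0,2],[0,0,3],[0,0,4],[0,0,5],[0,0,5],[0,0,5],[0,0,5]], dr=[[0,0,0],[0,0,0],[0,0,0],[0,0,0],[0,0,0],[0,0,0],[0,0,0],[0,0,0],[0,0,0],[0,0,0]])

```text
time: 29.77
position: [0.6366, 0.0077, 0.1351]
tool_rot: [1.98, 2.439, -0.0]
ft_force: [0.3, 0.1, 0.3]
grip_width: 0.318
grip_force: 10.0
```

```bash
python3 plan.py 637,6.5,135,.207
```

```text
t 29.77 gp [0.6366 0.0077 0.1371] F [0.3 0.1 0.3] w 27.7 gf 10.0 q7 -0.09
[[0.0, 0.0, 0.0], [0.0, 0.0, 0.0], [0.0, 0.0, 0.5], [-0.5, 0.0, 0.5], [-0.5, 0.0, 1.0], [-1.0, 0.0, 1.5], [-1.0, 0.0, 1.5], [-1.0, 0.0, 2.0], [-1.0, 0.0, 2.0], [-1.0, 0.0, 2.0]] 
  [[0.0, 0.0, -0.0], [0.0, 0.0, -0.0], [0.0, 0.0, -0.0], [0.0, 0.0, -0.0], [0.0, 0.0, -0.0], [0.0, 0.0, -0.0], [0.0, 0.0, -0.0], [0.0, 0.0, -0.0], [0.0, 0.0, -0.0], [0.0, 0.0, -0.0]] max 0.4 mm 0.0 deg
```

Call:
send_rows(xyz=[[0,0,0],[-0.5,0,0.5],[-0.5,0,1],[-0.5,0,1.5],[-0.5,0,2],[-0.5,0,2.5],[-0.5,0,3],[-0.5,0,3.5],[-0.5,0,3.5],[-0.5,0,3.5]], dr=[[0,0,0],[0,0,0],[0,0,0],[0,0,0],[0,0,0],[0,0,0],[0,0,0],[0,0,0],[0,0,0],[0,0,0]])

```text
time: 30.6
position: [0.6369, 0.0072, 0.132]
tool_rot: [1.98, 2.439, 0.0]
ft_force: [-1.4, 0.4, 3.8]
grip_width: 0.316
grip_force: 10.0
```

```bash
python3 plan.py 637,6.5,135,.207|head -1
```

```text
t 30.6 gp [0.6369 0.0072 0.134 ] F [-1.4  0.4  3.8] w 27.5 gf 10.0 q7 -0.09
```

Call:
send_rows(xyz=[[0,0,0],[0,0,0],[0,0,0],[0,0,0],[0,0,0],[0,0,0],[0,0,0],[0,0,-2],[0,0,-6],[0,0,-12]], dr=[[0,0,0],[0,0,0],[0,0,0],[0,0,0],[0,0,0],[0,0,0],[0,0,0],[0,0,0],[0,0,0],[0,0,0]], jaw=50)

```text
time: 31.43
position: [0.6364, 0.0071, 0.1435]
tool_rot: [-1.98, -2.439, 0.001]
ft_force: [-0.9, 0.3, 1.2]
grip_width: 0.575
grip_force: 0.0
```

```bash
python3 plan.py 636.5,7,265,.207 510,150,260,0.9 400,270,230,1.5 355,310.5,170,1.777
```

```text
t 31.43 gp [0.6364 0.0071 0.1455] F [-0.9  0.3  1.2] w 50.0 gf 0.0 q7 -0.08
[[0.0, 0.0, -3.0], [0.0, 0.0, -11.5], [0.0, 0.0, -24.5], [0.0, 0.0, -41.5], [0.0, 0.0, -59.5], [0.0, 0.0, -78.0], [0.0, 0.0, -95.0], [0.0, 0.0, -108.0], [0.0, 0.0, -116.5], [0.0, 0.0, -119.5]] 
  [[-0.0, -0.0, 0.0], [-0.0, -0.0, 0.0], [-0.0, -0.0, 0.0], [-0.0, -0.0, 0.0], [-0.0, -0.0, 0.0], [-0.001, -0.0, 0.0], [-0.001, -0.0, 0.0], [-0.001, -0.0, 0.0], [-0.001, -0.0, 0.0], [-0.001, -0.0, 0.0]] max 18.8 mm 0.0 deg
[[4.0, -2.5, 0.0], [16.0, -9.0, 0.5], [34.0, -19.5, 1.0], [57.5, -32.5, 1.5], [83.0, -47.0, 2.5], [108.5, -62.0, 3.5], [131.5, -75.0, 4.0], [150.0, -85.5, 4.5], [162.0, -92.0, 5.0], [166.0, -94.5, 5.0]] 
  [[0.0, -0.0, -0.017], [0.0, -0.0, -0.066], [0.0, -0.0, -0.143], [0.0, -0.0, -0.239], [0.0, -0.0, -0.346], [0.0, -0.0, -0.454], [0.0, -0.0, -0.55], [0.0, -0.0, -0.627], [0.0, -0.0, -0.676], [0.0, -0.0, -0.693]] max 30.0 mm 6.2 deg
[[4.0, 0.5, 0.5], [15.5, 2.5, 3.0], [33.0, 5.5, 6.0], [55.5, 9.0, 10.5], [80.5, 13.0, 15.0], [105.0, 16.5, 19.5], [127.5, 20.5, 24.0], [145.5, 23.0, 27.0], [156.5, 25.0, 29.5], [160.5, 25.5, 30.0]] 
  [[0.0, 0.0, -0.015], [0.0, 0.0, -0.057], [0.0, 0.0, -0.124], [0.0, 0.0, -0.207], [0.0, 0.0, -0.3], [0.0, 0.0, -0.393], [0.0, 0.0, -0.476], [0.0, 0.0, -0.543], [0.0, 0.0, -0.585], [0.0, 0.0, -0.6]] max 26.0 mm 5.4 deg
[[1.0, 1.0, 1.5], [4.5, 3.5, 5.5], [10.0, 7.5, 12.5], [16.5, 13.0, 21.0], [24.0, 18.5, 30.0], [31.5, 24.5, 39.5], [38.0, 29.5, 47.5], [43.0, 33.5, 54.5], [46.5, 36.5, 58.5], [48.0, 37.5, 60.0]] 
  [[0.0, 0.0, -0.007], [0.0, 0.0, -0.026], [0.0, 0.0, -0.057], [0.0, 0.0, -0.096], [0.0, 0.0, -0.138], [0.0, 0.0, -0.181], [0.0, 0.0, -0.22], [0.0, 0.0, -0.25], [0.0, 0.0, -0.27], [0.0, 0.0, -0.277]] max 13.4 mm 2.5 deg
```

Call:
send_rows(xyz=[[0,0,-3],[0,0,-11],[0,0,-24],[0,0,-41],[0,0,-59],[0,0,-78],[0,0,-95],[0,0,-108],[0,0,-116],[0,0,-119]], dr=[[0,0,0],[0,0,0],[0,0,0],[0,0,0],[0,0,0],[0,0,0],[0,0,0],[0,0,0],[0,0,0],[0,0,0]])

```text
time: 32.27
position: [0.6373, 0.0073, 0.2645]
tool_rot: [1.979, 2.437, 0.002]
ft_force: [0.6, 0.5, -0.9]
grip_width: 0.574
grip_force: 0.0
```

Call:
send_rows(xyz=[[4,-2,0],[16,-9,0],[34,-19,1],[57,-32,1],[83,-47,2],[108,-62,3],[131,-75,4],[150,-85,4],[162,-92,5],[166,-94,5]], dr=[[0,0,-0.017],[0,0,-0.066],[0,0,-0.143],[0,0,-0.239],[0,0,-0.346],[0,0,-0.454],[0,0,-0.55],[0,0,-0.627],[0,0,-0.676],[0,0,-0.693]])

```text
time: 33.1
position: [0.5079, 0.1528, 0.2565]
tool_rot: [-1.024, -2.968, 0.002]
ft_force: [-1.0, 1.0, 0.3]
grip_width: 0.578
grip_force: 0.0
```

Call:
send_rows(xyz=[[4,0,0],[15,2,3],[33,5,6],[55,9,10],[80,13,15],[105,16,19],[127,20,24],[145,23,27],[156,25,29],[160,26,30]], dr=[[0,0,-0.015],[0,0,-0.057],[0,0,-0.124],[0,0,-0.207],[0,0,-0.3],[0,0,-0.393],[0,0,-0.476],[0,0,-0.543],[0,0,-0.585],[0,0,-0.6]])

```text
time: 33.93
position: [0.4007, 0.2708, 0.2272]
tool_rot: [-0.107, -3.139, 0.0]
ft_force: [-0.1, -0.3, -0.1]
grip_width: 0.573
grip_force: 0.0
```

Call:
send_rows(xyz=[[1,1,1],[4,3,5],[10,7,12],[16,13,21],[24,18,30],[31,24,39],[38,29,47],[43,33,54],[46,36,58],[48,37,60]], dr=[[0,0,-0.007],[0,0,-0.026],[0,0,-0.057],[0,0,-0.096],[0,0,-0.138],[0,0,-0.181],[0,0,-0.22],[0,0,-0.25],[0,0,-0.27],[0,0,-0.277]])

```text
time: 34.77
position: [0.3553, 0.311, 0.1667]
tool_rot: [0.328, -3.123, -0.0]
ft_force: [-0.5, 0.7, 0.2]
grip_width: 0.576
grip_force: 0.0
```

```bash
python3 look.py f 165,95,180,80 220,110,90,200; python3 plan.py 354.8,310.6,96,1.777
```

```text
t 34.87 gp [0.3557 0.3107 0.1692] F [ 0.4  0.3 -0.1] w 49.9 gf 0.0 q7 0.95
[[0.0, 0.0, 2.0], [0.0, 0.0, 7.0], [0.0, 0.0, 15.0], [0.5, 0.0, 25.5], [0.5, 0.0, 36.5], [0.5, 0.0, 48.0], [0.5, 0.0, 58.0], [1.0, 0.0, 66.0], [1.0, 0.0, 71.5], [1.0, 0.0, 73.0]] 
  [[0.0, -0.0, 0.0], [0.0, -0.0, 0.0], [0.0, -0.0, 0.0], [0.0, -0.0, 0.0], [0.0, -0.0, 0.001], [0.0, -0.0, 0.001], [0.0, -0.001, 0.001], [0.0, -0.001, 0.001], [0.0, -0.001, 0.001], [0.0, -0.001, 0.001]] max 11.5 mm 0.0 deg
```

Call:
send_rows(xyz=[[0,0,2],[0,0,7],[0,0,15],[0.5,0,26],[0.5,0,37],[0.5,0,49],[0.5,0,60],[1,0,68],[1,0,74],[1,0,75]], dr=[[0,0,0],[0,0,0],[0,0,0],[0,0,0],[0,0,0],[0,0,0],[0,0,0],[0,0,0],[0,0,0],[0,0,0]])

```text
time: 35.7
position: [0.3544, 0.3097, 0.0911]
tool_rot: [0.324, -3.122, 0.001]
ft_force: [-0.2, -0.2, 0.6]
grip_width: 0.575
grip_force: 0.0
```

Call:
send_rows(xyz=[[0,0,0],[0,0,0],[0,0,0],[0,0,0],[0,0,0],[0,0,0],[0,0,0],[0,0,0],[0,0,0],[0,0,0]], dr=[[0,0,0],[0,0,0],[0,0,0],[0,0,0],[0,0,0],[0,0,0],[0,0,0],[0,0,0],[0,0,0],[0,0,0]], jaw=12, grip_force=12)

```text
time: 36.53
position: [0.3555, 0.3103, 0.0928]
tool_rot: [-0.323, 3.124, -0.0]
ft_force: [1.2, -0.3, 3.2]
grip_width: 0.26
grip_force: 12.0
```

```bash
python3 plan.py 357,309,134,1.777 440,180,150,1.777 526.6,45.7,150,1.777 526.6,45.7,103,1.777
```

```text
t 36.53 gp [0.3555 0.3103 0.0948] F [ 1.2 -0.3  3.2] w 22.6 gf 12.0 q7 0.8
[[0.0, 0.0, -1.0], [0.0, 0.0, -3.5], [-0.5, -0.5, -8.0], [-0.5, -0.5, -13.5], [-0.5, -1.0, -19.5], [-1.0, -1.0, -25.5], [-1.0, -1.0, -31.0], [-1.0, -1.5, -35.5], [-1.0, -1.5, -38.0], [-1.0, -1.5, -39.0]] 
  [[-0.0, 0.0, -0.0], [-0.0, 0.0, -0.0], [-0.0, 0.0, -0.0], [-0.0, 0.0, -0.0], [-0.0, 0.0, -0.0], [-0.0, 0.0, -0.0], [-0.0, 0.0, -0.0], [-0.0, 0.0, -0.0], [-0.0, 0.001, -0.0], [-0.0, 0.001, -0.0]] max 6.2 mm 0.0 deg
[[-1.5, -3.5, -0.5], [-5.5, -13.5, -1.5], [-11.5, -29.5, -3.5], [-19.0, -49.5, -5.5], [-27.5, -71.5, -8.0], [-36.0, -94.0, -10.5], [-43.5, -114.0, -13.0], [-50.0, -129.5, -14.5], [-53.5, -140.0, -16.0], [-55.0, -143.5, -16.0]] 
  [[-0.0, -0.0, -0.0], [-0.0, -0.0, -0.0], [-0.0, -0.0, -0.0], [-0.0, -0.0, -0.0], [-0.0, -0.0, -0.0], [-0.0, -0.0, -0.0], [-0.0, -0.0, -0.0], [-0.0, -0.0, -0.0], [-0.0, -0.0, -0.0], [-0.0, -0.0, -0.0]] max 24.2 mm 0.0 deg
[[-1.5, -3.5, 0.0], [-5.5, -14.0, 0.0], [-12.0, -30.5, 0.0], [-20.0, -51.5, 0.0], [-28.5, -74.5, 0.0], [-37.5, -97.5, 0.0], [-45.5, -118.5, 0.0], [-52.0, -135.0, 0.0], [-56.0, -145.5, 0.0], [-57.5, -149.0, 0.0]] 
  [[-0.0, -0.0, -0.0], [-0.0, -0.0, -0.0], [-0.0, -0.0, -0.0], [-0.0, -0.0, -0.0], [-0.0, -0.0, -0.0], [-0.0, -0.0, -0.0], [-0.0, -0.0, -0.0], [-0.0, -0.0, -0.0], [-0.0, -0.0, -0.0], [-0.0, -0.0, -0.0]] max 25.1 mm 0.0 deg
[[0.0, 0.0, 1.0], [0.0, 0.0, 4.5], [0.0, 0.0, 9.5], [0.0, 0.0, 16.0], [0.0, 0.0, 23.5], [0.0, 0.0, 30.5], [0.0, 0.0, 37.0], [0.0, 0.0, 42.5], [0.0, 0.0, 45.5], [0.0, 0.0, 47.0]] 
  [[-0.0, -0.0, -0.0], [-0.0, -0.0, -0.0], [-0.0, -0.0, -0.0], [-0.0, -0.0, -0.0], [-0.0, -0.0, -0.0], [-0.0, -0.0, -0.0], [-0.0, -0.0, -0.0], [-0.0, -0.0, -0.0], [-0.0, -0.0, -0.0], [-0.0, -0.0, -0.0]] max 7.3 mm 0.0 deg
```

Call:
send_rows(xyz=[[0,0,-1],[0,0,-3],[0,0,-8],[0,0,-13],[0,-1,-19],[-1,-1,-25],[-1,-1,-31],[-1,-1,-35],[-1,-1.5,-38],[-1,-1.5,-39]], dr=[[0,0,0],[0,0,0],[0,0,0],[0,0,0],[0,0,0],[0,0,0],[0,0,0],[0,0,0],[0,0,0],[0,0,0]], grip_force=18)

```text
time: 37.37
position: [0.3568, 0.309, 0.1321]
tool_rot: [-0.323, 3.124, -0.0]
ft_force: [-0.4, -0.1, -0.4]
grip_width: 0.258
grip_force: 18.0
```

Call:
send_rows(xyz=[[-1,-3,0],[-5,-13,-1],[-11,-29,-3],[-19,-49,-5],[-27,-71,-8],[-36,-94,-10],[-43,-114,-13],[-50,-129,-14],[-53,-140,-16],[-55,-143,-16]], dr=[[0,0,0],[0,0,0],[0,0,0],[0,0,0],[0,0,0],[0,0,0],[0,0,0],[0,0,0],[0,0,0],[0,0,0]])

```text
time: 38.2
position: [0.4406, 0.1777, 0.1474]
tool_rot: [0.318, -3.125, 0.001]
ft_force: [0.2, -0.3, -0.6]
grip_width: 0.255
grip_force: 18.0
```

Call:
send_rows(xyz=[[-1,-3,0],[-5,-14,0],[-12,-30,0],[-20,-51,0],[-28,-74,0],[-37,-97,0],[-45,-118,0],[-52,-135,0],[-56,-145,0],[-57,-149,0]], dr=[[0,0,0],[0,0,0],[0,0,0],[0,0,0],[0,0,0],[0,0,0],[0,0,0],[0,0,0],[0,0,0],[0,0,0]])

```text
time: 39.03
position: [0.5269, 0.0441, 0.1472]
tool_rot: [0.319, -3.125, -0.001]
ft_force: [0.2, 0.4, -0.3]
grip_width: 0.255
grip_force: 18.0
```

```bash
python3 plan.py 526.6,45.7,100,1.777
```

```text
t 39.03 gp [0.5269 0.0441 0.1492] F [ 0.2  0.4 -0.3] w 22.2 gf 18.0 q7 1.45
[[0.0, 0.0, 1.0], [0.0, 0.0, 4.5], [0.0, 0.5, 10.0], [0.0, 0.5, 17.0], [0.0, 1.0, 24.5], [0.0, 1.0, 32.0], [0.0, 1.5, 39.0], [0.0, 1.5, 44.5], [0.0, 1.5, 48.0], [0.0, 1.5, 49.0]] 
  [[0.0, -0.0, -0.0], [0.0, -0.0, -0.0], [0.0, -0.0, -0.001], [0.0, -0.0, -0.001], [0.0, -0.0, -0.001], [0.0, -0.0, -0.002], [0.0, -0.0, -0.002], [0.001, -0.0, -0.002], [0.001, -0.0, -0.002], [0.001, -0.0, -0.002]] max 7.7 mm 0.0 deg
```

Call:
send_rows(xyz=[[0,0,1],[0,0,4],[0,0.5,10],[0,0.5,17],[0,1,24],[0,1,32],[0,1.5,39],[0,1.5,44],[0,1.5,48],[0,1.5,49]], dr=[[0,0,0],[0,0,0],[0,0,0],[0,0,0],[0,0,0],[0,0,0],[0,0,0],[0,0,0],[0,0,0],[0,0,0]])

```text
time: 39.87
position: [0.5251, 0.0475, 0.0976]
tool_rot: [0.323, -3.124, -0.0]
ft_force: [-0.6, -0.3, -0.8]
grip_width: 0.251
grip_force: 18.0
```

Call:
send_rows(xyz=[[0,0,0],[0,0,0.5],[0,0,1],[0,0,2],[0,0,3],[0,0,4],[0,0,5],[0,0,5.5],[0,0,5.5],[0,0,5.5]], dr=[[0,0,0],[0,0,0],[0,0,0],[0,0,0],[0,0,0],[0,0,0],[0,0,0],[0,0,0],[0,0,0],[0,0,0]])

```text
time: 40.7
position: [0.5256, 0.0475, 0.093]
tool_rot: [0.323, -3.125, 0.0]
ft_force: [0.4, -0.5, -0.0]
grip_width: 0.256
grip_force: 18.0
```

```bash
python3 plan.py 526.6,45.7,94,1.777|head -2
```

```text
t 40.7 gp [0.5256 0.0475 0.095 ] F [ 0.4 -0.5 -0. ] w 22.3 gf 18.0 q7 1.38
[[0.0, 0.0, 0.0], [0.0, 0.0, 0.0], [0.0, -0.5, 0.0], [0.0, -0.5, 0.5], [-0.5, -1.0, 0.5], [-0.5, -1.5, 0.5], [-0.5, -1.5, 1.0], [-0.5, -2.0, 1.0], [-0.5, -2.0, 1.0], [-0.5, -2.0, 1.0]]
```

Correct the last 2 mm, touch down and release.

Call:
send_rows(xyz=[[0,-1,0],[-0.5,-2,0],[-0.5,-2,0],[-0.5,-2,0],[-0.5,-2,0.5],[-0.5,-2,1],[-0.5,-2,1.5],[-0.5,-2,1.5],[-0.5,-2,1.5],[-0.5,-2,1.5]], dr=[[0,0,0],[0,0,0],[0,0,0],[0,0,0],[0,0,0],[0,0,0],[0,0,0],[0,0,0],[0,0,0],[0,0,0]])

```text
time: 41.53
position: [0.5272, 0.0458, 0.0929]
tool_rot: [-0.323, 3.124, -0.001]
ft_force: [-2.1, -0.6, 8.7]
grip_width: 0.254
grip_force: 18.0
```

Call:
send_rows(xyz=[[0,0,0],[0,0,0],[0,0,0],[0,0,0],[0,0,0],[0,0,0],[0,0,0],[0,0,0],[0,0,0],[0,0,0]], dr=[[0,0,0],[0,0,0],[0,0,0],[0,0,0],[0,0,0],[0,0,0],[0,0,0],[0,0,0],[0,0,0],[0,0,0]], jaw=60)

```text
time: 42.37
position: [0.5265, 0.0456, 0.0915]
tool_rot: [0.323, -3.125, 0.0]
ft_force: [0.2, 0.4, -0.9]
grip_width: 0.687
grip_force: 0.0
```

```bash
python3 plan.py 526.6,45.7,190,1.777 470,20,200,1.0 426.5,4,170,.134 426.5,4,120,.134
```

```text
t 42.37 gp [0.5265 0.0456 0.0935] F [ 0.2  0.4 -0.9] w 59.8 gf 0.0 q7 1.39
[[0.0, 0.0, -2.5], [0.0, 0.0, -9.0], [0.0, 0.0, -20.0], [0.0, 0.0, -33.5], [0.0, 0.0, -48.0], [0.0, 0.0, -63.0], [0.0, 0.0, -76.5], [0.0, 0.0, -87.5], [0.0, 0.0, -94.0], [0.0, 0.0, -96.5]] 
  [[-0.0, -0.0, -0.0], [-0.0, -0.0, -0.0], [-0.0, -0.0, -0.0], [-0.0, -0.0, -0.0], [-0.0, -0.0, -0.0], [-0.0, -0.0, -0.0], [-0.0, -0.0, -0.0], [-0.0, -0.0, -0.0], [-0.0, -0.0, -0.0], [-0.0, -0.0, -0.0]] max 15.1 mm 0.0 deg
[[1.5, -0.5, 0.0], [6.0, -1.5, -1.0], [12.5, -3.0, -2.0], [21.0, -4.5, -3.5], [30.5, -7.0, -5.0], [39.5, -9.0, -6.5], [48.0, -10.5, -8.0], [55.0, -12.0, -9.0], [59.0, -13.0, -9.5], [60.5, -13.5, -10.0]] 
  [[-0.0, 0.0, 0.019], [-0.0, 0.0, 0.074], [-0.0, 0.0, 0.16], [-0.0, 0.0, 0.268], [-0.0, 0.0, 0.388], [-0.0, 0.0, 0.509], [-0.0, 0.0, 0.617], [-0.0, 0.0, 0.703], [-0.0, 0.0, 0.758], [-0.0, 0.0, 0.777]] max 9.9 mm 7.0 deg
[[0.5, -1.0, 0.5], [2.5, -3.5, 3.0], [6.0, -7.5, 6.0], [9.5, -13.0, 10.5], [14.0, -18.5, 15.0], [18.5, -24.0, 19.5], [22.0, -29.5, 24.0], [25.5, -33.5, 27.0], [27.5, -36.0, 29.5], [28.0, -37.0, 30.0]] 
  [[-0.0, 0.0, 0.021], [-0.0, 0.0, 0.083], [-0.0, 0.0, 0.178], [-0.0, 0.0, 0.299], [-0.0, 0.0, 0.433], [-0.0, 0.0, 0.567], [-0.0, 0.0, 0.687], [-0.0, 0.0, 0.783], [-0.0, 0.0, 0.845], [-0.0, 0.0, 0.866]] max 8.7 mm 7.8 deg
[[0.0, 0.0, 1.0], [0.0, 0.0, 5.0], [0.0, 0.0, 10.5], [0.0, 0.0, 17.5], [0.0, 0.0, 25.0], [0.0, 0.0, 32.5], [0.0, 0.0, 39.5], [0.0, 0.0, 45.0], [0.0, 0.0, 49.0], [0.0, 0.0, 50.0]] 
  [[-0.0, 0.0, -0.0], [-0.0, 0.0, -0.0], [-0.0, 0.0, -0.0], [-0.0, 0.0, -0.0], [-0.0, 0.0, -0.0], [-0.0, 0.0, -0.0], [-0.0, 0.0, -0.0], [-0.0, 0.0, -0.0], [-0.0, 0.0, -0.0], [-0.0, 0.0, -0.0]] max 7.9 mm 0.0 deg
```

Call:
send_rows(xyz=[[0,0,-2],[0,0,-9],[0,0,-20],[0,0,-33],[0,0,-48],[0,0,-63],[0,0,-76],[0,0,-87],[0,0,-94],[0,0,-96]], dr=[[0,0,0],[0,0,0],[0,0,0],[0,0,0],[0,0,0],[0,0,0],[0,0,0],[0,0,0],[0,0,0],[0,0,0]])

```text
time: 43.2
position: [0.5272, 0.0457, 0.1892]
tool_rot: [-0.323, 3.123, -0.001]
ft_force: [0.2, 0.1, 0.1]
grip_width: 0.692
grip_force: 0.0
```

Call:
send_rows(xyz=[[1,0,0],[6,-1,-1],[12,-3,-2],[21,-4,-3],[30,-7,-5],[39,-9,-6],[48,-10,-8],[55,-12,-9],[59,-13,-9],[60,-13,-10]], dr=[[0,0,0.02],[0,0,0.074],[0,0,0.16],[0,0,0.268],[0,0,0.388],[0,0,0.509],[0,0,0.617],[0,0,0.703],[0,0,0.758],[0,0,0.777]], jaw=82)

```text
time: 44.03
position: [0.4691, 0.0201, 0.1966]
tool_rot: [-0.889, -3.011, 0.002]
ft_force: [0.1, 0.6, -0.0]
grip_width: 0.944
grip_force: 0.0
```

Call:
send_rows(xyz=[[1,-1,1],[3,-4,3],[6,-8,6],[10,-13,10],[14,-18,15],[18,-24,19],[22,-29,24],[25,-33,27],[27,-36,29],[28,-37,30]], dr=[[0,0,0.05],[0,0,0.14],[0,0,0.24],[0,0,0.34],[0,0,0.45],[0,0,0.56],[0,0,0.66],[0,0,0.76],[0,0,0.83],[0,0,0.866]])

```text
time: 44.87
position: [0.4259, 0.0046, 0.1666]
tool_rot: [-2.07, -2.361, 0.002]
ft_force: [0.6, -0.2, 0.3]
grip_width: 0.943
grip_force: 0.0
```

```bash
python3 plan.py 425.6,3.3,83,.134
```

```text
t 44.87 gp [0.4259 0.0046 0.1686] F [ 0.6 -0.2  0.3] w 82.0 gf 0.0 q7 0.18
[[0.0, 0.0, 2.0], [0.0, 0.0, 8.0], [-0.5, 0.0, 17.5], [-0.5, 0.0, 29.5], [-0.5, 0.0, 43.0], [-1.0, 0.0, 56.0], [-1.0, 0.0, 68.0], [-1.0, -0.5, 77.5], [-1.0, -0.5, 83.5], [-1.0, -0.5, 85.5]] 
  [[-0.0, -0.0, -0.0], [-0.0, -0.0, -0.0], [-0.0, -0.0, -0.001], [-0.001, -0.0, -0.001], [-0.001, -0.0, -0.002], [-0.001, -0.0, -0.002], [-0.001, -0.0, -0.002], [-0.002, -0.0, -0.003], [-0.002, -0.0, -0.003], [-0.002, -0.0, -0.003]] max 13.4 mm 0.0 deg
```

Call:
send_rows(xyz=[[0,0,2],[0,0,8],[-0.5,0,17],[-0.5,0,29],[-0.5,0,43],[-1,0,56],[-1,0,68],[-1,0,77],[-1,0,83],[-1,0,85]], dr=[[0,0,0],[0,0,0],[0,0,0],[0,0,0],[0,0,0],[0,0,0],[0,0,0],[0,0,0],[0,0,0],[0,0,0]])

```text
time: 45.7
position: [0.4262, 0.004, 0.0813]
tool_rot: [-2.065, -2.364, 0.001]
ft_force: [0.7, -0.5, 0.8]
grip_width: 0.945
grip_force: 0.0
```

Call:
send_rows(xyz=[[0,0,0],[0,0,0],[0,0,0],[0,0,0],[0,0,0],[0,0,0],[0,0,0],[0,0,0],[0,0,0],[0,0,0]], dr=[[0,0,0],[0,0,0],[0,0,0],[0,0,0],[0,0,0],[0,0,0],[0,0,0],[0,0,0],[0,0,0],[0,0,0]], jaw=30, grip_force=10)

```text
time: 46.53
position: [0.4271, 0.0036, 0.0827]
tool_rot: [2.068, 2.365, -0.0]
ft_force: [-1.2, 0.0, 3.0]
grip_width: 0.517
grip_force: 10.0
```

```bash
python3 plan.py 430,0,225,.134 490,-145,225,.134 555,-290,225,.134 555,-290,140,.134
```

```text
t 46.53 gp [0.4271 0.0036 0.0847] F [-1.2  0.   3. ] w 45.0 gf 10.0 q7 0.04
[[0.0, 0.0, -3.5], [-0.5, 0.0, -13.5], [-1.0, 0.5, -29.0], [-1.5, 1.0, -48.5], [-2.0, 1.0, -70.0], [-2.5, 1.5, -92.0], [-3.0, 2.0, -111.5], [-3.5, 2.0, -127.0], [-4.0, 2.5, -137.0], [-4.0, 2.5, -140.5]] 
  [[0.0, 0.0, 0.0], [0.0, 0.0, 0.0], [0.0, 0.0, 0.0], [0.0, 0.0, 0.0], [0.0, 0.0, 0.0], [0.0, 0.0, 0.0], [0.0, 0.0, 0.0], [0.0, 0.0, 0.0], [0.0, 0.0, 0.0], [0.0, 0.0, 0.0]] max 22.0 mm 0.0 deg
[[-3.5, 1.0, 0.0], [-14.5, 4.0, 0.0], [-31.5, 8.0, 0.0], [-52.5, 14.0, 0.0], [-76.0, 20.0, 0.0], [-99.5, 26.0, 0.0], [-120.5, 32.0, 0.0], [-137.0, 36.0, 0.0], [-148.0, 39.0, 0.5], [-151.5, 40.0, 0.5]] 
  [[0.0, 0.0, 0.0], [0.0, 0.0, 0.0], [0.0, 0.0, 0.0], [0.0, 0.0, 0.0], [0.0, 0.0, 0.0], [0.0, 0.0, 0.0], [0.0, 0.0, 0.0], [0.0, 0.0, 0.0], [0.0, 0.0, 0.0], [0.0, 0.0, 0.0]] max 24.6 mm 0.0 deg
[[-3.5, 1.0, 0.0], [-14.5, 4.5, 0.0], [-31.5, 9.5, 0.0], [-52.5, 15.5, 0.0], [-76.5, 22.5, 0.0], [-100.0, 29.5, 0.0], [-121.0, 36.0, 0.0], [-138.0, 40.5, 0.0], [-149.0, 44.0, 0.0], [-152.5, 45.0, 0.0]] 
  [[0.0, 0.0, 0.0], [0.0, 0.0, 0.0], [0.0, 0.0, 0.0], [0.0, 0.0, 0.0], [0.0, 0.0, 0.0], [0.0, 0.0, 0.0], [0.0, 0.0, 0.0], [0.0, 0.0, 0.0], [0.0, 0.0, 0.0], [0.0, 0.0, 0.0]] max 25.0 mm 0.0 deg
[[0.0, 0.0, 2.0], [0.0, 0.0, 8.0], [0.0, 0.0, 17.5], [0.0, 0.0, 29.5], [0.0, 0.0, 42.5], [0.0, 0.0, 55.5], [0.0, 0.0, 67.5], [0.0, 0.0, 76.5], [0.0, 0.0, 82.5], [0.0, 0.0, 85.0]] 
  [[0.0, 0.0, 0.0], [0.0, 0.0, 0.0], [0.0, 0.0, 0.0], [0.0, 0.0, 0.0], [0.0, 0.0, 0.0], [0.0, 0.0, 0.0], [0.0, 0.0, 0.0], [0.0, 0.0, 0.0], [0.0, 0.0, 0.0], [0.0, 0.0, 0.0]] max 13.3 mm 0.0 deg
```

Call:
send_rows(xyz=[[0,0,-3],[0,0,-13],[-1,0,-29],[-1,1,-48],[-2,1,-70],[-2,1,-92],[-3,2,-111],[-3,2,-127],[-4,2,-137],[-4,2,-140]], dr=[[0,0,0],[0,0,0],[0,0,0],[0,0,0],[0,0,0],[0,0,0],[0,0,0],[0,0,0],[0,0,0],[0,0,0]])

```text
time: 47.37
position: [0.4305, -0.0001, 0.2245]
tool_rot: [2.065, 2.363, 0.002]
ft_force: [-0.6, -0.3, -0.9]
grip_width: 0.523
grip_force: 10.0
```

Call:
send_rows(xyz=[[-3,1,0],[-14,4,0],[-31,8,0],[-52,14,0],[-76,20,0],[-99,26,0],[-120,32,0],[-137,36,0],[-148,39,0],[-151,40,0]], dr=[[0,0,0],[0,0,0],[0,0,0],[0,0,0],[0,0,0],[0,0,0],[0,0,0],[0,0,0],[0,0,0],[0,0,0]])

```text
time: 48.2
position: [0.4891, -0.1469, 0.2209]
tool_rot: [-2.07, -2.36, -0.0]
ft_force: [-0.2, -0.3, -0.7]
grip_width: 0.52
grip_force: 10.0
```

```bash
python3 - <<'E'
from h import *
import json
te=[.555,-.290,.134];o=[]
for n,(x,y,w,h),k in(("top",(375,138,120,62),6.6),("side",(300,112,50,72),6.6)):
    im=cv2.imread(f"pics/{n}0.png")[y:y+h,x:x+w]
    c=cv2.convertScaleAbs(cv2.resize(im,None,fx=k,fy=k,interpolation=cv2.INTER_CUBIC),alpha=1.7,beta=10)
    def L(pts,col):
        q=(proj(n,T(te,pts))-[x,y]+.5)*k;cv2.polylines(c,[q.round().astype(int)],False,col,1)
    for b in(90,-90):
        L([(40,b-35,0),(-40,b-35,0),(-40,b+35,0),(40,b+35,0),(40,b-35,0)],(255,0,0))
        L([(0,b-35,103),(0,b+35,103)],(0,255,0))
        L([(-40,b-35,0),(-40,b-35,60)],(255,0,0));L([(-40,b+35,0),(-40,b+35,60)],(255,0,0));L([(40,b+35,0),(40,b+35,60)],(255,0,0))
    for xx in(28,40):L([(xx,-55,30),(xx,55,30)],(0,255,0))
    if n=="side":c=cv2.copyMakeBorder(c,0,0,0,0,0)
    o.append(c)
cv2.imwrite("pics/tr.png",o[0]);cv2.imwrite("pics/trs.png",o[1])
W=800;s=np.zeros((600,W,3),np.uint8);a=cv2.resize(o[0],(560,289),interpolation=cv2.INTER_AREA);s[:289,:560]=a
b=cv2.resize(o[1],None,fx=.72,fy=.72,interpolation=cv2.INTER_AREA);s[:b.shape[0],562:562+b.shape[1]]=b
cv2.imwrite("pics/tr2.png",s[:360])
E
python3 plan.py|head -1
```

```text
t 48.2 gp [ 0.4891 -0.1469  0.2229] F [-0.2 -0.3 -0.7] w 45.2 gf 10.0 q7 0.32
```

View pics/tr2.png

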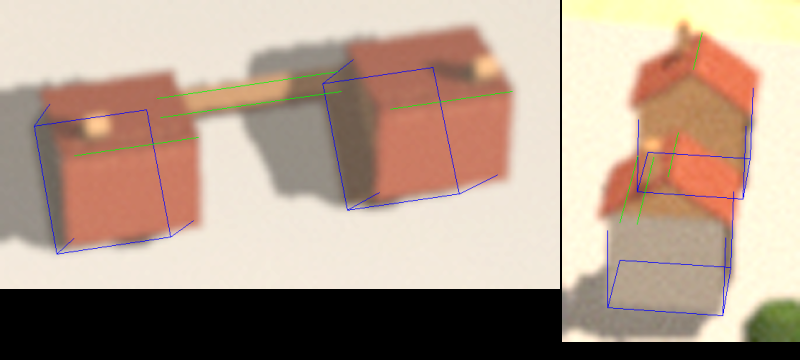

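The overlay agrees: base lines, ridge (top view about y 147) and yard wall all coincide within about 2 mm for the terrace at (0.555, -0.290, yaw 0.134). I'll carry on with the tree.

```bash
python3 plan.py 555,-290,225,.134 555,-290,110,.134
```

```text
t 48.2 gp [ 0.4891 -0.1469  0.2229] F [-0.2 -0.3 -0.7] w 45.2 gf 10.0 q7 0.32
[[-3.5, 1.0, 0.0], [-14.5, 4.5, 0.0], [-31.0, 9.5, -0.5], [-52.0, 16.0, -1.0], [-75.0, 23.5, -1.0], [-98.5, 30.5, -1.5], [-119.5, 37.0, -2.0], [-136.0, 42.0, -2.0], [-147.0, 45.5, -2.5], [-150.5, 46.5, -2.5]] 
  [[-0.0, -0.0, -0.0], [-0.0, -0.0, -0.0], [-0.0, -0.0, -0.001], [-0.001, -0.001, -0.001], [-0.001, -0.001, -0.002], [-0.001, -0.001, -0.002], [-0.001, -0.002, -0.002], [-0.001, -0.002, -0.003], [-0.001, -0.002, -0.003], [-0.002, -0.002, -0.003]] max 24.7 mm 0.0 deg
[[0.0, 0.0, 3.0], [0.0, 0.0, 11.0], [0.0, 0.0, 23.5], [0.0, 0.0, 39.5], [0.0, 0.0, 57.5], [0.0, 0.0, 75.5], [0.0, 0.0, 91.5], [0.0, 0.0, 104.0], [0.0, 0.0, 112.0], [0.0, 0.0, 115.0]] 
  [[0.0, -0.0, -0.0], [0.0, -0.0, -0.0], [0.0, -0.0, -0.0], [0.0, -0.0, -0.0], [0.0, -0.0, -0.0], [0.0, -0.0, -0.0], [0.0, -0.0, -0.0], [0.0, -0.0, -0.0], [0.0, -0.0, -0.0], [0.0, -0.0, -0.0]] max 18.1 mm 0.0 deg
```

Call:
send_rows(xyz=[[-3,1,0],[-14,4,0],[-31,9,0],[-52,15,0],[-76,22,0],[-100,29,0],[-121,36,0],[-138,40,0],[-149,44,0],[-152,45,0]], dr=[[0,0,0],[0,0,0],[0,0,0],[0,0,0],[0,0,0],[0,0,0],[0,0,0],[0,0,0],[0,0,0],[0,0,0]])

```text
time: 49.03
position: [0.5546, -0.2908, 0.2221]
tool_rot: [2.07, 2.363, -0.0]
ft_force: [-0.4, 0.2, -1.6]
grip_width: 0.522
grip_force: 10.0
```

```bash
python3 plan.py 555,-290,100,.134
```

```text
t 49.03 gp [ 0.5546 -0.2908  0.2241] F [-0.4  0.2 -1.6] w 45.4 gf 10.0 q7 0.39
[[0.0, 0.0, 3.0], [0.0, 0.0, 12.0], [0.0, 0.0, 25.5], [0.5, 0.0, 43.0], [0.5, 0.5, 62.0], [0.5, 0.5, 81.0], [0.5, 0.5, 98.5], [0.5, 0.5, 112.0], [0.5, 0.5, 121.0], [1.0, 0.5, 124.0]] 
  [[-0.0, 0.0, -0.0], [-0.0, 0.0, -0.0], [-0.0, 0.0, -0.0], [-0.0, 0.0, -0.001], [-0.0, 0.0, -0.001], [-0.0, 0.0, -0.001], [-0.0, 0.0, -0.001], [-0.0, 0.0, -0.001], [-0.0, 0.0, -0.002], [-0.0, 0.0, -0.002]] max 19.5 mm 0.0 deg
```

Call:
send_rows(xyz=[[0,0,3],[0,0,12],[0.5,0,27],[0.5,0,45],[0.5,0.5,65],[0.5,0.5,85],[1,0.5,103],[1,0.5,117],[1,0.5,127],[1,0.5,130]], dr=[[0,0,0],[0,0,0],[0,0,0],[0,0,0],[0,0,0],[0,0,0],[0,0,0],[0,0,0],[0,0,0],[0,0,0]])

```text
time: 49.87
position: [0.5535, -0.2867, 0.0907]
tool_rot: [-2.065, -2.364, 0.001]
ft_force: [-0.6, 0.1, -0.8]
grip_width: 0.522
grip_force: 10.0
```

Call:
send_rows(xyz=[[0,0,0],[0,0,0.5],[0,0,1.5],[0,0,3],[0,0,4.5],[0,0,6],[0,0,7],[0,0,7.5],[0,0,7.5],[0,0,7.5]], dr=[[0,0,0],[0,0,0],[0,0,0],[0,0,0],[0,0,0],[0,0,0],[0,0,0],[0,0,0],[0,0,0],[0,0,0]])

```text
time: 50.7
position: [0.5546, -0.2879, 0.085]
tool_rot: [-2.068, -2.365, 0.0]
ft_force: [0.4, -0.5, -1.2]
grip_width: 0.52
grip_force: 10.0
```

```bash
python3 plan.py 555,-290,84.7,.134
```

```text
t 50.7 gp [ 0.5546 -0.2879  0.087 ] F [ 0.4 -0.5 -1.2] w 45.3 gf 10.0 q7 0.32
[[0.0, 0.0, 0.0], [0.0, 0.0, 0.0], [-0.5, 0.0, 0.5], [-0.5, 0.0, 1.0], [-1.0, 0.0, 1.0], [-1.5, 0.0, 1.5], [-1.5, 0.0, 2.0], [-2.0, 0.0, 2.0], [-2.0, 0.0, 2.5], [-2.0, 0.0, 2.5]] 
  [[-0.0, 0.0, -0.0], [-0.0, 0.0, -0.0], [-0.0, 0.0, -0.0], [-0.0, 0.0, -0.0], [-0.0, 0.0, -0.0], [-0.0, 0.0, -0.0], [-0.0, 0.0, -0.0], [-0.0, 0.0, -0.0], [-0.0, 0.0, -0.0], [-0.0, 0.0, -0.0]] max 0.5 mm 0.0 deg
```

Call:
send_rows(xyz=[[-1,0,0],[-2,0,0],[-2,0,0],[-2,0,0.5],[-2,0,1],[-2,0,1.5],[-2,0,2],[-2,0,2.5],[-2,0,2.5],[-2,0,2.5]], dr=[[0,0,0],[0,0,0],[0,0,0],[0,0,0],[0,0,0],[0,0,0],[0,0,0],[0,0,0],[0,0,0],[0,0,0]])

```text
time: 51.53
position: [0.5549, -0.29, 0.0828]
tool_rot: [2.068, 2.365, -0.0]
ft_force: [-0.8, 0.8, 2.1]
grip_width: 0.516
grip_force: 10.0
```

Call:
send_rows(xyz=[[0,0,0],[0,0,0],[0,0,0],[0,0,0],[0,0,0],[0,0,0],[0,0,0],[0,0,0],[0,0,0],[0,0,0]], dr=[[0,0,0],[0,0,0],[0,0,0],[0,0,0],[0,0,0],[0,0,0],[0,0,0],[0,0,0],[0,0,0],[0,0,0]], jaw=75)

```text
time: 52.37
position: [0.5549, -0.2899, 0.0826]
tool_rot: [2.068, 2.365, -0.0]
ft_force: [0.2, -0.5, 0.8]
grip_width: 0.861
grip_force: 0.0
```

```bash
python3 plan.py 555,-290,200,.134 480,-210,200,-.6 407,-137,150,-1.3
```

```text
t 52.37 gp [ 0.5549 -0.2899  0.0846] F [ 0.2 -0.5  0.8] w 74.9 gf 0.0 q7 0.32
[[0.0, 0.0, -3.0], [0.0, 0.0, -11.0], [0.0, 0.0, -24.0], [0.0, 0.0, -40.0], [0.0, 0.0, -57.5], [0.0, 0.0, -75.5], [0.0, 0.0, -91.5], [0.0, 0.0, -104.5], [0.0, 0.0, -112.5], [0.0, 0.0, -115.5]] 
  [[-0.0, 0.0, -0.0], [-0.0, 0.0, -0.0], [-0.0, 0.0, -0.0], [-0.0, 0.0, -0.0], [-0.0, 0.0, -0.0], [-0.0, 0.0, -0.0], [-0.0, 0.0, -0.0], [-0.0, 0.0, -0.0], [-0.0, 0.0, -0.0], [-0.0, 0.0, -0.0]] max 18.1 mm 0.0 deg
[[2.0, -1.5, 0.0], [8.5, -6.0, 0.0], [18.5, -13.0, 0.0], [31.0, -22.0, 0.0], [44.5, -32.0, 0.0], [58.5, -41.5, 0.0], [71.0, -50.5, 0.0], [80.5, -57.5, 0.0], [87.0, -62.0, 0.0], [89.0, -63.5, 0.0]] 
  [[-0.0, 0.0, 0.018], [-0.0, 0.0, 0.07], [-0.0, 0.0, 0.151], [-0.0, 0.0, 0.254], [-0.0, 0.0, 0.367], [-0.0, 0.0, 0.48], [-0.0, 0.0, 0.583], [-0.0, 0.0, 0.664], [-0.0, 0.0, 0.716], [-0.0, 0.0, 0.734]] max 17.2 mm 6.6 deg
[[0.5, -2.5, 1.0], [2.0, -9.5, 5.0], [4.0, -21.0, 10.5], [6.5, -35.0, 17.5], [9.5, -51.0, 25.0], [12.5, -66.5, 33.0], [15.0, -80.5, 39.5], [17.5, -92.0, 45.5], [18.5, -99.0, 49.0], [19.0, -101.5, 50.0]] 
  [[0.0, 0.0, 0.017], [0.0, 0.0, 0.067], [0.0, 0.0, 0.144], [0.0, 0.0, 0.242], [0.0, 0.0, 0.35], [0.0, 0.0, 0.458], [0.0, 0.0, 0.556], [0.0, 0.0, 0.633], [0.0, 0.0, 0.683], [0.0, 0.0, 0.7]] max 18.0 mm 6.3 deg
```

Call:
send_rows(xyz=[[0,0,-3],[0,0,-11],[0,0,-24],[0,0,-40],[0,0,-57],[0,0,-75],[0,0,-91],[0,0,-104],[0,0,-112],[0,0,-115]], dr=[[0,0,0],[0,0,0],[0,0,0],[0,0,0],[0,0,0],[0,0,0],[0,0,0],[0,0,0],[0,0,0],[0,0,0]])

```text
time: 53.2
position: [0.5557, -0.2901, 0.1998]
tool_rot: [2.066, 2.363, 0.0]
ft_force: [0.3, 0.2, -0.1]
grip_width: 0.86
grip_force: 0.0
```

Call:
send_rows(xyz=[[2,-1,0],[8,-6,0],[18,-13,0],[31,-22,0],[44,-32,0],[58,-41,0],[71,-50,0],[80,-57,0],[87,-62,0],[89,-63,0]], dr=[[0,0,0.018],[0,0,0.07],[0,0,0.151],[0,0,0.254],[0,0,0.367],[0,0,0.48],[0,0,0.583],[0,0,0.664],[0,0,0.716],[0,0,0.734]])

```text
time: 54.03
position: [0.479, -0.2087, 0.1966]
tool_rot: [-2.779, -1.463, 0.003]
ft_force: [-0.5, -0.1, -0.5]
grip_width: 0.861
grip_force: 0.0
```

Call:
send_rows(xyz=[[0,-2,1],[2,-9,5],[4,-21,10],[6,-35,17],[9,-51,25],[12,-66,33],[15,-80,39],[17,-92,45],[18,-99,49],[19,-102,50]], dr=[[0,0,0.017],[0,0,0.067],[0,0,0.144],[0,0,0.242],[0,0,0.35],[0,0,0.458],[0,0,0.556],[0,0,0.633],[0,0,0.683],[0,0,0.7]])

```text
time: 54.87
position: [0.4059, -0.1363, 0.1465]
tool_rot: [-3.112, -0.422, 0.003]
ft_force: [-0.1, -0.1, -0.4]
grip_width: 0.864
grip_force: 0.0
```

```bash
python3 plan.py 404.5,-136.5,110,-1.437 404.5,-136.5,36,-1.437
```

```text
t 54.87 gp [ 0.4059 -0.1363  0.1485] F [-0.1 -0.1 -0.4] w 75.2 gf 0.0 q7 -0.98
[[0.0, 0.0, 1.0], [0.0, 0.0, 3.5], [-0.5, 0.0, 8.0], [-0.5, 0.0, 13.5], [-0.5, 0.0, 19.0], [-1.0, 0.0, 25.0], [-1.0, 0.0, 30.5], [-1.0, 0.0, 35.0], [-1.5, 0.0, 37.5], [-1.5, 0.0, 38.5]] 
  [[-0.0, 0.0, 0.003], [-0.0, 0.0, 0.013], [-0.0, 0.0, 0.028], [-0.0, 0.001, 0.047], [-0.0, 0.001, 0.068], [-0.001, 0.001, 0.089], [-0.001, 0.001, 0.108], [-0.001, 0.002, 0.123], [-0.001, 0.002, 0.132], [-0.001, 0.002, 0.136]] max 6.0 mm 1.2 deg
[[0.0, 0.0, 2.0], [0.0, 0.0, 7.0], [0.0, 0.0, 15.0], [0.0, 0.0, 25.5], [0.0, 0.0, 37.0], [0.0, 0.0, 48.5], [0.0, 0.0, 58.5], [0.0, 0.0, 67.0], [0.0, 0.0, 72.0], [0.0, 0.0, 74.0]] 
  [[0.0, -0.0, -0.0], [0.0, -0.0, -0.0], [0.0, -0.0, -0.0], [0.0, -0.0, -0.0], [0.0, -0.0, -0.0], [0.0, -0.0, -0.0], [0.0, -0.0, -0.0], [0.0, -0.0, -0.0], [0.0, -0.0, -0.0], [0.0, -0.0, -0.0]] max 11.6 mm 0.0 deg
```

Call:
send_rows(xyz=[[0,0,1],[0,0,3],[0,0,8],[0,0,13],[-1,0,19],[-1,0,25],[-1,0,30],[-1,0,35],[-1.5,0,37],[-1.5,0,38]], dr=[[0,0,0.003],[0,0,0.013],[0,0,0.028],[0,0,0.047],[0,0,0.068],[0,0,0.089],[0,0,0.108],[0,0,0.123],[0,0,0.132],[0,0,0.136]])

```text
time: 55.7
position: [0.4053, -0.1371, 0.109]
tool_rot: [-3.134, -0.211, 0.001]
ft_force: [0.5, -0.0, -0.2]
grip_width: 0.863
grip_force: 0.0
```

Call:
send_rows(xyz=[[0,0,2],[0,0,7],[0,0,15],[0,0,25],[0,0,37],[0,0,48],[0,0,58],[0,0,67],[0,0,72],[0,0,74]], dr=[[0,0,0],[0,0,0],[0,0,0],[0,0,0],[0,0,0],[0,0,0],[0,0,0],[0,0,0],[0,0,0],[0,0,0]])

```text
time: 56.53
position: [0.4051, -0.1368, 0.0344]
tool_rot: [-3.133, -0.212, 0.002]
ft_force: [-0.4, 0.2, -0.2]
grip_width: 0.863
grip_force: 0.0
```

Call:
send_rows(xyz=[[0,0,0],[0,0,0],[0,0,0],[0,0,0],[0,0,0],[0,0,0],[0,0,0],[0,0,0],[0,0,0],[0,0,0]], dr=[[0,0,0],[0,0,0],[0,0,0],[0,0,0],[0,0,0],[0,0,0],[0,0,0],[0,0,0],[0,0,0],[0,0,0]], jaw=12, grip_force=12)

```text
time: 57.37
position: [0.4057, -0.1373, 0.0356]
tool_rot: [3.134, 0.212, 0.0]
ft_force: [-0.9, 0.4, 0.9]
grip_width: 0.284
grip_force: 12.0
```

```bash
python3 plan.py 410,-140,110,-1.437 475.7,-300.7,110,-1.437 475.7,-300.7,46,-1.437
```

```text
t 57.37 gp [ 0.4057 -0.1373  0.0376] F [-0.9  0.4  0.9] w 24.7 gf 12.0 q7 -1.26
[[0.0, 0.0, -2.0], [0.5, 0.5, -7.0], [1.0, 0.5, -15.0], [1.5, 1.0, -25.0], [2.0, 1.5, -36.0], [2.5, 2.0, -47.5], [3.0, 2.5, -57.5], [3.5, 3.0, -65.5], [4.0, 3.0, -70.5], [4.0, 3.5, -72.5]] 
  [[0.0, -0.0, 0.0], [0.0, -0.0, 0.0], [0.0, -0.0, 0.0], [0.0, -0.0, 0.0], [0.0, -0.0, 0.0], [0.0, -0.0, 0.001], [0.0, -0.0, 0.001], [0.0, -0.0, 0.001], [0.0, -0.0, 0.001], [0.0, -0.0, 0.001]] max 11.4 mm 0.0 deg
[[1.0, 4.0, 0.0], [4.0, 16.0, 0.0], [9.0, 34.5, 0.0], [15.0, 58.0, 0.0], [22.0, 84.0, 0.0], [28.5, 110.0, 0.0], [34.5, 133.0, 0.0], [39.5, 152.0, 0.0], [42.5, 163.5, 0.0], [43.5, 168.0, 0.0]] 
  [[0.0, -0.0, -0.0], [0.0, -0.0, -0.0], [0.0, -0.0, -0.0], [0.0, -0.0, -0.0], [0.0, -0.0, -0.0], [0.0, -0.0, -0.0], [0.0, -0.0, -0.0], [0.0, -0.0, -0.0], [0.0, -0.0, -0.0], [0.0, -0.0, -0.0]] max 27.2 mm 0.0 deg
[[0.0, 0.0, 1.5], [0.0, 0.0, 6.0], [0.0, 0.0, 13.0], [0.0, 0.0, 22.0], [0.0, 0.0, 32.0], [0.0, 0.0, 42.0], [0.0, 0.0, 51.0], [0.0, 0.0, 58.0], [0.0, 0.0, 62.5], [0.0, 0.0, 64.0]] 
  [[0.0, -0.0, -0.0], [0.0, -0.0, -0.0], [0.0, -0.0, -0.0], [0.0, -0.0, -0.0], [0.0, -0.0, -0.0], [0.0, -0.0, -0.0], [0.0, -0.0, -0.0], [0.0, -0.0, -0.0], [0.0, -0.0, -0.0], [0.0, -0.0, -0.0]] max 10.1 mm 0.0 deg
```

Call:
send_rows(xyz=[[0,0,-2],[0,0,-7],[1,0,-15],[1,1,-25],[2,1,-36],[2,2,-47],[3,2,-57],[3,3,-65],[4,3,-70],[4,3.5,-72]], dr=[[0,0,0],[0,0,0],[0,0,0],[0,0,0],[0,0,0],[0,0,0],[0,0,0],[0,0,0],[0,0,0],[0,0,0]])

```text
time: 58.2
position: [0.4107, -0.1405, 0.1087]
tool_rot: [3.133, 0.211, 0.002]
ft_force: [0.4, 1.1, 0.0]
grip_width: 0.28
grip_force: 12.0
```

Call:
send_rows(xyz=[[1,4,0],[4,16,0],[9,34,0],[15,58,0],[22,84,0],[29,110,0],[35,133,0],[40,152,0],[43,163,0],[44,168,0]], dr=[[0,0,0],[0,0,0],[0,0,0],[0,0,0],[0,0,0],[0,0,0],[0,0,0],[0,0,0],[0,0,0],[0,0,0]])

```text
time: 59.03
position: [0.4761, -0.303, 0.1063]
tool_rot: [-3.134, -0.207, 0.001]
ft_force: [0.3, -0.4, -0.3]
grip_width: 0.285
grip_force: 12.0
```

```bash
python3 plan.py 476.5,-300.7,44,-1.437
```

```text
t 59.03 gp [ 0.4761 -0.303   0.1083] F [ 0.3 -0.4 -0.3] w 24.8 gf 12.0 q7 -1.07
[[0.0, 0.0, 1.5], [0.0, 0.0, 6.0], [0.0, -0.5, 13.5], [0.5, -0.5, 22.0], [0.5, -1.0, 32.0], [0.5, -1.5, 42.0], [0.5, -1.5, 51.0], [0.5, -2.0, 58.0], [0.5, -2.0, 62.5], [0.5, -2.0, 64.5]] 
  [[-0.0, 0.0, -0.0], [-0.0, 0.0, -0.0], [-0.0, 0.0, -0.0], [-0.0, 0.0, -0.001], [-0.001, 0.0, -0.001], [-0.001, 0.0, -0.001], [-0.001, 0.0, -0.001], [-0.001, 0.001, -0.001], [-0.001, 0.001, -0.002], [-0.001, 0.001, -0.002]] max 10.1 mm 0.0 deg
```

Call:
send_rows(xyz=[[0,0,1],[0,0,6],[0,0,13],[0.5,0,22],[0.5,0,32],[0.5,0,42],[0.5,0,51],[0.5,0,58],[0.5,0,62],[0.5,0,64]], dr=[[0,0,0],[0,0,0],[0,0,0],[0,0,0],[0,0,0],[0,0,0],[0,0,0],[0,0,0],[0,0,0],[0,0,0]])

```text
time: 59.87
position: [0.4764, -0.3004, 0.0426]
tool_rot: [-3.134, -0.212, 0.001]
ft_force: [1.1, -0.6, 0.0]
grip_width: 0.284
grip_force: 12.0
```

Call:
send_rows(xyz=[[0,0,0],[0,0,0],[0,0,0.5],[0,0,1.5],[0,0,2.5],[0,0,3.5],[0,0,4],[0,0,4],[0,0,4],[0,0,4]], dr=[[0,0,0],[0,0,0],[0,0,0],[0,0,0],[0,0,0],[0,0,0],[0,0,0],[0,0,0],[0,0,0],[0,0,0]])

```text
time: 60.7
position: [0.4768, -0.3007, 0.0396]
tool_rot: [3.134, 0.212, 0.0]
ft_force: [-0.9, 0.2, -0.4]
grip_width: 0.282
grip_force: 12.0
```

```bash
python3 plan.py 476.5,-300.7,37.5,-1.437
```

```text
t 60.7 gp [ 0.4768 -0.3007  0.0416] F [-0.9  0.2 -0.4] w 24.6 gf 12.0 q7 -1.12
[[0.0, 0.0, 0.0], [0.0, 0.0, 0.5], [0.0, 0.0, 1.0], [0.0, 0.0, 1.5], [0.0, 0.0, 2.0], [0.0, 0.0, 2.5], [0.0, 0.0, 3.0], [0.0, 0.0, 3.5], [-0.5, 0.0, 4.0], [-0.5, 0.0, 4.0]] 
  [[0.0, -0.0, 0.0], [0.0, -0.0, 0.0], [0.0, -0.0, 0.0], [0.0, -0.0, 0.0], [0.0, -0.0, 0.0], [0.0, -0.0, 0.001], [0.0, -0.0, 0.001], [0.0, -0.0, 0.001], [0.0, -0.0, 0.001], [0.0, -0.0, 0.001]] max 0.6 mm 0.0 deg
```

Call:
send_rows(xyz=[[0,0,0],[0,0,0.5],[0,0,1],[0,0,1.5],[0,0,2],[0,0,2.5],[0,0,3],[0,0,3.5],[0,0,4],[0,0,4]], dr=[[0,0,0],[0,0,0],[0,0,0],[0,0,0],[0,0,0],[0,0,0],[0,0,0],[0,0,0],[0,0,0],[0,0,0]])

```text
time: 61.53
position: [0.4768, -0.3007, 0.0357]
tool_rot: [3.134, 0.212, -0.0]
ft_force: [-0.7, 0.1, 1.4]
grip_width: 0.284
grip_force: 12.0
```

Call:
send_rows(xyz=[[0,0,0],[0,0,0],[0,0,0],[0,0,0],[0,0,0],[0,0,0],[0,0,0],[0,0,0],[0,0,0],[0,0,0]], dr=[[0,0,0],[0,0,0],[0,0,0],[0,0,0],[0,0,0],[0,0,0],[0,0,0],[0,0,0],[0,0,0],[0,0,0]], jaw=55)

```text
time: 62.37
position: [0.4767, -0.3006, 0.0355]
tool_rot: [3.134, 0.212, -0.0]
ft_force: [0.8, -0.3, -0.1]
grip_width: 0.628
grip_force: 0.0
```

```bash
python3 plan.py 476,-301,170,-1.437 400,-420,230,-1.437 220,-580,240,-1.437
```

```text
t 62.37 gp [ 0.4767 -0.3006  0.0375] F [ 0.8 -0.3 -0.1] w 54.6 gf 0.0 q7 -1.13
[[0.0, 0.0, -3.0], [0.0, 0.0, -12.5], [0.0, 0.0, -27.5], [-0.5, 0.0, -46.0], [-0.5, 0.0, -66.0], [-0.5, 0.0, -86.5], [-0.5, 0.0, -105.0], [-0.5, 0.0, -120.0], [-1.0, 0.5, -129.0], [-1.0, 0.5, -132.5]] 
  [[0.0, 0.0, 0.0], [0.0, 0.0, 0.0], [0.0, 0.0, 0.0], [0.0, 0.0, 0.0], [0.0, 0.0, 0.001], [0.0, 0.0, 0.001], [0.0, 0.0, 0.001], [0.0, 0.0, 0.001], [0.0, 0.0, 0.001], [0.0, 0.0, 0.001]] max 20.8 mm 0.0 deg
[[-2.0, 2.5, -1.5], [-8.5, 10.5, -5.5], [-19.0, 22.0, -12.5], [-31.5, 37.0, -20.5], [-45.5, 54.0, -30.0], [-59.5, 70.5, -39.0], [-72.0, 85.5, -47.5], [-82.5, 97.5, -54.0], [-89.0, 105.0, -58.5], [-91.0, 107.5, -60.0]] 
  [[0.0, 0.0, 0.0], [0.0, 0.0, 0.0], [0.0, 0.0, 0.0], [0.0, 0.0, 0.0], [0.0, 0.0, 0.0], [0.0, 0.0, 0.0], [0.0, 0.0, 0.0], [0.0, 0.0, 0.0], [0.0, 0.0, 0.0], [0.0, 0.0, 0.0]] max 24.0 mm 0.0 deg
[[-5.0, 3.5, 0.0], [-19.0, 13.0, -1.0], [-41.0, 27.5, -2.0], [-69.0, 46.5, -3.5], [-100.0, 67.5, -5.0], [-130.5, 88.0, -6.5], [-158.5, 107.0, -8.0], [-180.5, 122.0, -9.0], [-195.0, 131.5, -9.5], [-199.5, 134.5, -10.0]] 
  [[0.0, 0.0, 0.0], [0.0, 0.0, 0.0], [0.0, 0.0, 0.0], [0.0, 0.0, 0.0], [0.0, 0.0, 0.0], [0.0, 0.0, 0.0], [0.0, 0.0, 0.0], [0.0, 0.0, 0.0], [0.0, 0.0, 0.0], [0.0, 0.0, 0.0]] max 37.8 mm 0.0 deg
```

Retreat to near the start pose, then check with an overlay.

Call:
send_rows(xyz=[[0,0,-3],[0,0,-12],[0,0,-27],[0,0,-46],[0,0,-66],[0,0,-86],[0,0,-105],[0,0,-120],[0,0,-129],[0,0,-132]], dr=[[0,0,0],[0,0,0],[0,0,0],[0,0,0],[0,0,0],[0,0,0],[0,0,0],[0,0,0],[0,0,0],[0,0,0]])

```text
time: 63.2
position: [0.4777, -0.3011, 0.1699]
tool_rot: [3.132, 0.211, 0.004]
ft_force: [-0.3, -0.8, -1.3]
grip_width: 0.635
grip_force: 0.0
```

Call:
send_rows(xyz=[[-2,2,-1],[-8,10,-5],[-19,22,-12],[-31,37,-20],[-45,54,-30],[-59,70,-39],[-72,85,-47],[-82,97,-54],[-89,105,-58],[-91,107,-60]], dr=[[0,0,0],[0,0,0],[0,0,0],[0,0,0],[0,0,0],[0,0,0],[0,0,0],[0,0,0],[0,0,0],[0,0,0]])

```text
time: 64.03
position: [0.3987, -0.4214, 0.2272]
tool_rot: [3.135, 0.205, -0.002]
ft_force: [-0.1, -0.6, -0.4]
grip_width: 0.635
grip_force: 0.0
```

Call:
send_rows(xyz=[[-5,3,0],[-19,13,-1],[-41,27,-2],[-69,46,-3],[-100,67,-5],[-130,88,-6],[-158,107,-8],[-180,122,-9],[-195,131,-9],[-200,134,-10]], dr=[[0,0,0],[0,0,0],[0,0,0],[0,0,0],[0,0,0],[0,0,0],[0,0,0],[0,0,0],[0,0,0],[0,0,0]])

```text
time: 64.87
position: [0.2174, -0.5798, 0.2362]
tool_rot: [-3.133, -0.206, 0.003]
ft_force: [-0.5, -0.6, -0.4]
grip_width: 0.636
grip_force: 0.0
```

```bash
python3 - <<'E'
from h import *
F=[.637,.0065,.206];E=[.555,-.29,.134]
tgt={"tank":([.564,.324],85,[(60,68),(5,90)]),"chim":(T(F,(0,0,0))[0][:2],100,[(34,0),(29,70)]),"lamp":(T(F,(-100,61,0))[0][:2],0,[(36,0),(28,118)]),"tree":(E[:2],0,[(38,0),(46,83)]),"pup":(T(E,(-80,0,0))[0][:2],0,[(32,0),(25,40),(22,60)])}
a=np.linspace(0,2*np.pi,40);k=3;out=[]
for n,(x,y,w,h) in(("top",(165,95,330,120)),("side",(220,105,150,180))):
    im=get_image(n)[:,:,::-1].copy();cv2.imwrite(f"pics/z_{n}.png",im);kk=2.4 if n=="top" else 3.3
    c=cv2.convertScaleAbs(cv2.resize(im[y:y+h,x:x+w],None,fx=kk,fy=kk,interpolation=cv2.INTER_CUBIC),alpha=1.6,beta=10)
    for p,z0,cs in tgt.values():
        for d,z in cs:
            q=(proj(n,T([*p,0],np.c_[d/2*np.cos(a),d/2*np.sin(a),0*a+z+z0]))-[x,y]+.5)*kk
            cv2.polylines(c,[q.round().astype(int)],True,(0,0,255),1)
    cv2.imwrite(f"pics/zo_{n}.png",c);print(c.shape)
E
python3 plan.py
```

```text
(288, 792, 3)
(594, 495, 3)
t 64.97 gp [ 0.2205 -0.5783  0.2389] F [0.9 0.2 0.3] w 54.7 gf 0.0 q7 -0.36
```

View pics/zo_top.png

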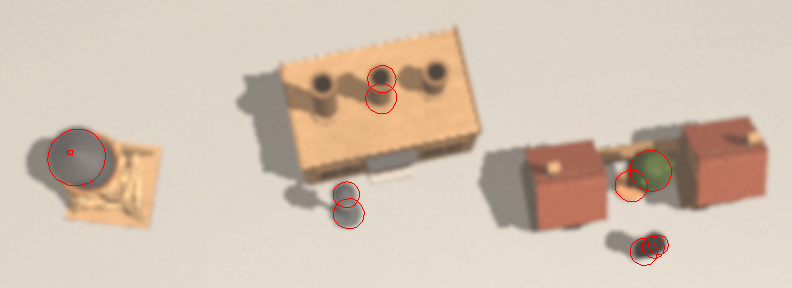

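View pics/zo_side.png

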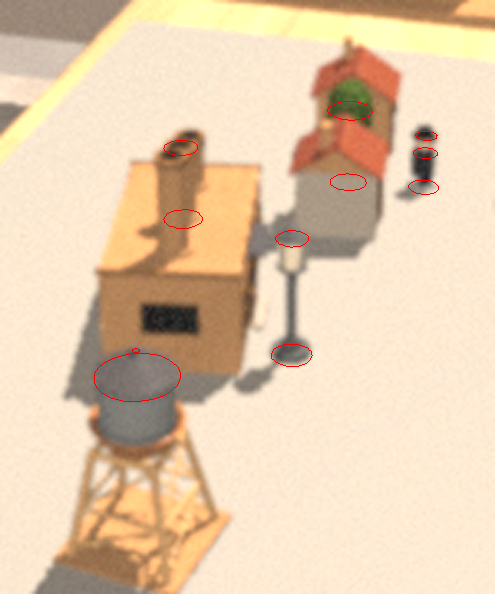

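Everything stands upright within about 1 px of its target. The tank roof and ball fall on the seated prediction (top view (194,160)), and the chimney is in line between the two glued ones. The lamp, tree and puppet are on their marks, so I'm handing the job in.

```bash
python3 -c "
from bench import *
print(close_job())"
```

```text
the job is handed in; nothing more can be done
None
```

I handed the job in at about 65 s: tank (reseated once after it first leaned), chimney, lamp, tree and puppet were placed in that order, all upright and within about 1 px (2–3 mm) of target in the last pictures; I kept the arm clear of the jar and tape but didn't re-check either one afterwards.

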